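# Plug in the relay and hold the wiring cover open

### The job

Plug the spare relay (the slim one with the rectangular block plug) fully home into the empty relay base on the garage-door control board and let go of it. Then lift the hinged cover of the wiring compartment and hold it open at about 60 degrees from closed so that I can check the terminals: it drops shut by itself, so finish while still holding it, with nothing else propping it. Leave the other things on the bench and the board where they are.

Things in the scene. Friction and masses are not known exactly. Their poses are not given: they have to be found in the camera images.
- relay_center (a point): The spare relay, loose, upright on the bench, at either side of the board: white case 30 x 38 mm in plan, 56 mm tall, over a black block plug 24 x 32 mm, 12 mm tall (68 mm in all, 70 to 120 g). This point: its centre, 34 mm above the plug's foot. x along the 30 mm side of the case (24 mm of the plug), y along the 38 mm side, z up. It fits either way round (half a turn).
- socket_mouth (a point): The empty relay base, a black rail socket: a flat-topped block 40 (x) x 48 mm (y), its top 43 mm above the bench, with ends 8 mm lower (80 mm long in x). Its hole, 26 (x) x 34 mm (y), 14 mm deep with a 2 mm chamfer, takes the plug, relay x along base x. This point: centre of the hole's mouth, at the block's top, z up. Fully home, the case rests on the block, the relay's centre 22 mm above here.
- cover (a joint): Angle of the wiring compartment's hinged cover, rad: 0 closed (level), growing as it opens upward, stop at 1.5. The level hinge is along its far (+x of the board) edge; its own weight and a light hinge spring shut it from any angle, with a pull of about 1 to 2 N at the grip.
- cover_grip (a point): The cover's grip: a black flat-sided upright lug near the cover's near edge, 16 mm wide (y), 20 mm long (x), round-topped, rising 36 mm above the cover's top face. This point: mid-lug, 26 mm above that face, 10 mm below the lug's top. Axes turn with the cover: x towards the hinge, y along it, z out of the cover's top. The grey cover: 108 (x) x 160 (y) x 4 mm.
- cover_hinge (a point): Middle of the cover's hinge line, fixed to the board at the compartment's far top edge, 71 mm above the bench. Axes of the board: y along the hinge, x away from the lug when closed, z up. With the cover closed the grip point lies 92 mm towards -x and 30 mm above here; it swings about this y axis, up and then towards +x, as the cover opens.
- board: The garage-door control board, fixed: a grey steel plate 260 (x) x 400 (y) x 15 mm; relay bases towards -y, wiring compartment (100 x 150 mm) towards +y; along its far side breakers, contactor, transformer and terminals, up to 95 mm above the bench and at least 40 mm clear of the bases. Origin at the centre of its underside.
- base_taken: The second relay base, equal to the empty one, 90 mm from it along y on one side or the other, already holding a relay (fixed, top 87 mm above the bench). Origin at the centre of its underside.
- timer_center (a point): Bystander: a timer module standing on the bench, a grey cube-like case 46 x 46 x 50 mm with a dial on top, over a round plug 32 mm across; it does not fit. This point is its centre, 31 mm above the bench. It may stand at either side of the board.
- multimeter: Bystander: a yellow and black multimeter lying flat to the right of the board, 165 x 80 x 40 mm, origin at the centre of its underside.
- tape_roll: Bystander: a roll of black tape lying flat near the robot, 68 mm across, 19 mm high, origin at the centre of its underside.
- spanner: Bystander: a steel spanner lying on the bench near the robot, 190 mm long.
- screwdriver: Bystander: a screwdriver lying on the bench near the robot, 200 mm long.
- tester: Bystander: a voltage-tester screwdriver with a flat-sided handle, 110 mm long, 13 mm thick, lying along y on the board's plate in front of the wiring compartment.
There are look-alikes about, which are no part of the job. Leave any red look-alike of the part that bears relay_center alone.

How it is judged:
By the outcome, as a careful person would: the job done as asked, in the order asked, and still so for the second after the job is handed in, while the arm keeps its last pose, push and grip.
It also fails if it takes over 61 s, if anything falls off the work surface, if the arm or the gripper's body presses on something with over 40 N, if the wrist force passes 120 N, or if a joint passes its speed limit or range.

### The arm

A 7-joint arm with a two-finger parallel gripper is mounted at the origin on the work surface. World frame = base frame: x ahead of the robot, y to its left, z up, the work surface at z = 0. Lengths are in m, angles in rad, forces in N, time in s.
With the tool pointing down it reaches from about 0.425 to 0.875 m from the base axis. Payload 4.7 kg.
Tool frame: the origin (TCP) lies at the very end of the fingers, on their centre line; the grasp point (between the pads) lies 19 mm behind it (grip_point_offset is the distance from the TCP to the grasp point, in m); x points along the fingers, z is the direction in which the jaws open and shut, and the axes are right-handed (so a half turn about x gives the same grasp; the last joint's range is limited). The gripper opens to 87 mm and grips with 3 to 60 N. Pads are 19 mm wide; open, the fingers measure 117 mm over their backs; the gripper's body (75 mm by 190 mm) begins 51 mm behind the grasp point.
Start: joints at [1.323, 0.321, -0.07, 1.45, 0.023, 1.371, -0.057], TCP at [0.168, -0.628, 0.223] pointing down, gripper open.
Joint ranges: [-2.86, 2.86], [-0.3, 2.09], [-1.38, 1.24], [0.06, 2.45], [-1.56, 4.7], [0.09, 2.05], [-2.69, 2.69]. Speed limits (rad/s): [2.57, 2.57, 3.14, 3.14, 3.14, 3.14, 3.14].

### API

Orientations are given as a rotation vector (axis times angle).
In Python, from bench import get_state, get_image, calibration, close_job, grip_point_offset gives the robot as it stands.
- The arm moves only by the tool play_rows, never from a script. Its argument "targets" is a list of rows, each an object with "claw": the closure, from 0 (fully open) to 1 (shut); "linear": the shift along the tool's x, y, z as a fraction of full scale, a list of three; "rotation": the turn, a rotation vector about the tool's x, y, z as a fraction of full scale, a list of three. In form: [{"claw": claw, "linear": [x, y, z], "rotation": [wx, wy, wz]}, ...]. A call has 1 to 10 rows; each row shifts and turns the pose as measured when the row begins, along the tool's axes as they then stand; what a row does not reach is not made up. Full scale, the value 1, is 2.5 cm for a shift and 90 degrees for a turn. A row lasts 1/12 s, in which the tool goes at most 41.7 mm and 7.16 degrees, less where a joint would pass 70% of its speed; a pose out of reach is approached as far as the arm can. A call with a number of a shift or a turn outside -1 to 1 is refused whole. A call with a gripper value outside its range is refused whole. The fingers move at their own pace and stop on an object; "newtons" is the grip in N (left out, the last holds). Time passes only in rows, so rows that do not move let the fingers close. It gives the time, the measured TCP pose, the force and the opening at its end, in the units of the state.
- get_state(): the state, without advancing time (a new reading comes with each control period).
- get_image(name): name is "side" or "top" or "wrist"; returns the picture (420x560x3 uint8, blue, green, red); there is no depth.
- calibration(name): a dict with "fx", "fy", "cx", "cy" (pixels), "rvec" (rotation vector, rad) and "tvec" (3), from world to camera coordinates, as OpenCV has them; the wrist camera has in their place "hand_eye" (4x4, takes a point from camera to tool coordinates, whose origin is the TCP and whose axes are the tool frame's). Camera axes: x right, y down, z forward; pixel columns grow to the right and rows downward; lengths in m; the calibration is good to about 2 mm. A picture is of the moment at which its call begins: read the wrist's pose just before it. calibration takes no time and is no camera call.
- close_job(): hands the job in, once; it reports no verdict.
The state is a dict: "time": time; "joint_positions": joint angles; "qd": joint speeds; "joint_torque": joint torques, N m; "position": TCP position; "tool_rot": TCP orientation; "ft_force": force on the tool from outside, world axes, zero at the start; "torque": the same for the moment, N m; "grip_width": opening from 0.0 (shut) to 1.0 (fully open).
Only numpy, scipy, OpenCV 4.12 (cv2) and the standard library are available. Lean on these libraries where they do the work, as an engineer would, in place of code of your own. Each camera call takes 0.05 s, during which the arm holds its last target. There are 200 camera calls.

## Working session

There is one attempt and no reset: what is moved stays moved. The work goes in short steps, Python scripts to look and compute and a tool call to move; the robot and the scene stay as the last step left them, time stands still between calls to the robot, and variables do not carry over. Pictures are saved under pics/ and viewed, about 8 in all and at most 12, crops included, and the job is handed in when it is done.

Besides the shell and the picture viewer there is one more tool, called after ">>>" as name(argument=value, ...), one argument or row to a line, values as JSON. play_rows: Moves the arm, as the interface text tells. Shift numbers are shares of 2.5 cm and turn numbers shares of 90 degrees, none past 1 either way. Its arguments: {"type":"object","properties":{"targets":{"type":"array"},"newtons":{"type":"number"}},"required":["targets"]}

```bash
mkdir -p pics; cat > h.py <<'E'
import numpy as np, cv2
from scipy.spatial.transform import Rotation as R
from bench import get_state,get_image,calibration,close_job,grip_point_offset
def cam(name,st=None):
    c=calibration(name); K=np.array([[c['fx'],0,c['cx']],[0,c['fy'],c['cy']],[0,0,1]])
    if 'hand_eye' in c:
        T=np.eye(4);T[:3,:3]=R.from_rotvec(st['tool_rot']).as_matrix();T[:3,3]=st['position']
        M=T@np.array(c['hand_eye']); return K,M[:3,:3],M[:3,3]
    Rm=R.from_rotvec(np.array(c['rvec']).ravel()).as_matrix(); return K,Rm.T,-Rm.T@np.array(c['tvec']).ravel()
def ray(cm,uv):
    K,Rm,o=cm; d=Rm@np.linalg.solve(K,np.array([uv[0],uv[1],1.])); return o,d/np.linalg.norm(d)
def onz(cm,uv,z):
    o,d=ray(cm,uv); return o+d*(z-o[2])/d[2]
def proj(cm,P):
    K,Rm,o=cm; p=K@(Rm.T@(np.array(P)-o)); return p[:2]/p[2]
def two(c1,u1,c2,u2):
    o1,d1=ray(c1,u1);o2,d2=ray(c2,u2)
    t=np.linalg.lstsq(np.c_[d1,-d2],o2-o1,rcond=None)[0]
    a=o1+d1*t[0];b=o2+d2*t[1]; return (a+b)/2,np.linalg.norm(a-b)
E
python3 - <<'E'
from h import *
s=get_state();print(s,grip_point_offset)
for n in('top','side','wrist'):
    im=get_image(n);cv2.imwrite(f'pics/{n}0.png',im);cv2.imwrite(f'pics/{n}0b.png',cv2.resize(im,(800,600)))
    if n!='wrist': c=cam(n);print(n,c[0].round(1).tolist(),c[2].round(3),c[1].round(2).tolist())
E
```

```text
{'time': 0.0, 'joint_positions': array([ 1.32310803,  0.3218509 , -0.07007822,  1.45161355,  0.02260602,
        1.3708302 , -0.05690054]), 'qd': array([ 2.21156340e-03, -1.83310374e-05,  1.01152057e-03,  3.77432778e-04,
       -4.20461851e-04,  1.05599419e-04, -3.47275867e-04]), 'joint_torque': array([ 3.57674198e-04, -4.91292858e+01, -4.04048776e-01, -3.12536180e+01,
       -6.42142701e-02,  4.37211629e-02,  1.94498421e-04]), 'position': array([ 0.16803168, -0.62734789,  0.22147421]), 'tool_rot': array([ 1.01533481,  1.3233707 , -1.01353348]), 'ft_force': array([ 0.282855  , -0.05368765, -0.39604396]), 'torque': array([-0.03886721,  0.01022339, -0.03027193]), 'grip_width': 0.9998039875257817} 0.0187
top [[422.7, 0.0, 279.2], [0.0, 422.7, 212.3], [0.0, 0.0, 1.0]] [ 0.319 -0.003  1.052] [[-0.0, -0.99, 0.17], [-1.0, -0.0, -0.02], [0.02, -0.17, -0.99]]
side [[405.3, 0.0, 277.8], [0.0, 405.3, 209.3], [0.0, 0.0, 1.0]] [0.338 0.661 0.754] [[-0.98, -0.15, 0.16], [-0.22, 0.68, -0.7], [-0.01, -0.72, -0.7]]
```

View pics/top0.png

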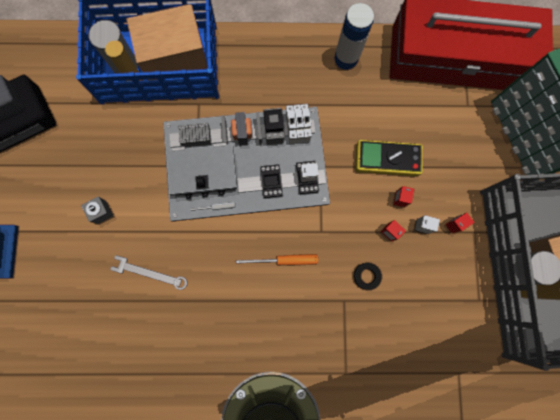

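View pics/side0.png

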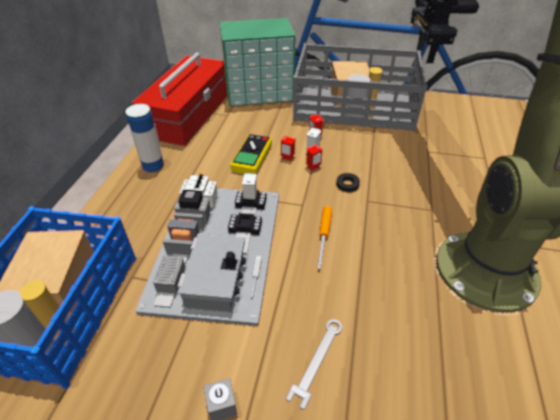

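Top view: the white spare relay candidates are at (428,225) white, red look-alikes at (404,196), (394,230), (460,222); the seated relay at (308,172) and timer at (96,210) are not it. The empty base is at (271,181), the cover lug at (202,182). I choose the white one at (428,225) and check it in a crop.

```bash
python3 - <<'E'
from h import *
t=cv2.imread('pics/top0.png');s=cv2.imread('pics/side0.png')
a=cv2.resize(t[180:250,370:480],(440,280),interpolation=cv2.INTER_CUBIC)
b=cv2.resize(s[105:185,270:360],(315,280),interpolation=cv2.INTER_CUBIC)
c=cv2.resize(t[100:220,160:335],(465,319),interpolation=cv2.INTER_CUBIC)
d=cv2.resize(s[170:320,140:285],(308,319),interpolation=cv2.INTER_CUBIC)
o=np.zeros((600,780,3),np.uint8);o[:280,:440]=a;o[:280,445:760]=b;o[281:,:465]=c;o[281:,470:778]=d
cv2.imwrite('pics/crop1.png',o)
E
```

```text
(no output)
```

View pics/crop1.png

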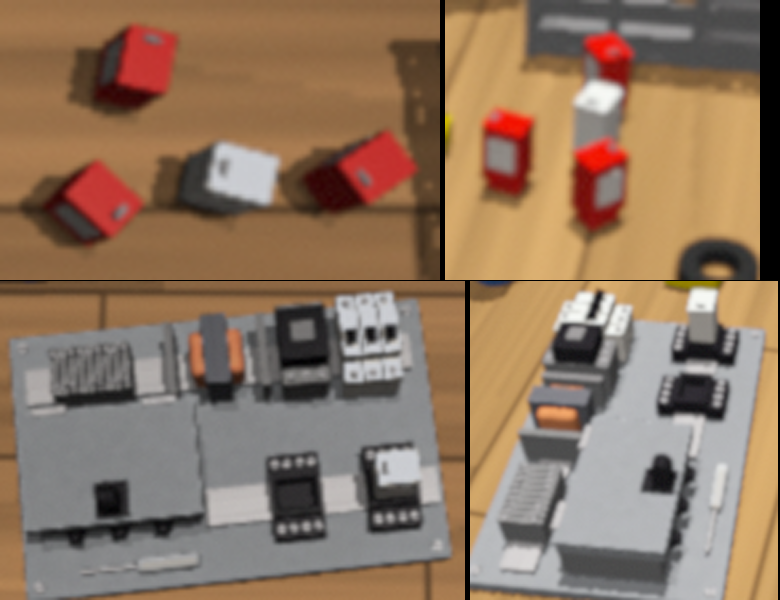

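The crop shows the white relay alone with a white case (crop (240,178), top ≈(429,224) in the full image) and three red look-alikes around it, all about 80 mm away. Empty base with an open hole is at crop (296,493); taken base is to its right. Measuring.

```bash
python3 - <<'E'
from h import *
t=cv2.imread('pics/top0.png');cm=cam('top')
def rect(mask,z,roi,nm):
    x0,y0,x1,y1=roi;m=np.zeros(mask.shape,np.uint8);m[y0:y1,x0:x1]=mask[y0:y1,x0:x1]
    cs,_=cv2.findContours(m,cv2.RETR_EXTERNAL,cv2.CHAIN_APPROX_NONE);c=max(cs,key=cv2.contourArea)
    b=cv2.boxPoints(cv2.minAreaRect(c));P=np.array([onz(cm,p,z) for p in b])
    e1=P[1]-P[0];e2=P[2]-P[1]
    print(nm,P.mean(0).round(4),'len',np.linalg.norm(e1).round(4),np.degrees(np.arctan2(e1[1],e1[0])).round(1),np.linalg.norm(e2).round(4),np.degrees(np.arctan2(e2[1],e2[0])).round(1))
    return P
hsv=cv2.cvtColor(t,cv2.COLOR_BGR2HSV)
g=((hsv[...,1]<60)&(hsv[...,2]>170)).astype(np.uint8)*255
rect(g,.068,(412,210,445,240),'relay')
red=((hsv[...,1]>150)&((hsv[...,0]<8)|(hsv[...,0]>172))&(hsv[...,2]>150)).astype(np.uint8)*255
for i,r in enumerate([(390,183,418,210),(378,216,410,244),(445,208,475,236)]): rect(red,.068,r,f'red{i}')
grey=((hsv[...,1]<60)).astype(np.uint8)*255
grey=cv2.morphologyEx(grey,cv2.MORPH_CLOSE,np.ones((5,5)))
P=rect(grey,.015,(155,100,335,222),'board')
dark=(hsv[...,2]<45).astype(np.uint8)*255
rect(dark,.109,(190,172,215,192),'lug')
for n,uv,z in [('hole',(160+296*175/465,100+212*120/319),.043)]: print(n,onz(cm,uv,z))
E
```

```text
relay [ 0.4631 -0.3774  0.068 ] len 0.0295 -17.1 0.0371 -104.3
red0 [ 0.532  -0.3242  0.068 ] len 0.0373 -12.1 0.0291 -99.6
red1 [ 0.4485 -0.2936  0.068 ] len 0.0276 -46.1 0.0377 -136.6
red2 [ 0.4666 -0.4581  0.068 ] len 0.0368 -54.4 0.0291 -146.2
board [0.631  0.0671 0.015 ] len 0.4146 -83.3 0.2729 -175.3
lug [0.5503 0.1603 0.109 ] len 0.0228 -89.8 0.0282 -178.4
hole [ 5.72626676e-01 -3.29406926e-04  4.30000000e-02]
```

Relay footprint reads 29.5 x 37 mm as expected, jaws will go along its 30 mm side, clear of the reds. Next: move above it and look with the wrist camera.

```bash
cat >> h.py <<'E'
def tgt(xj,pitch=0,yaw=0):
    """tool R: down, jaw (z) at world angle xj deg"""
    a=np.radians(xj);z=np.array([np.cos(a),np.sin(a),0]);x=np.array([0,0,-1.]);return np.c_[x,np.cross(z,x),z]
def plan(p,Rt,st=None):
    st=st or get_state();Rc=R.from_rotvec(st['tool_rot']).as_matrix()
    d=Rc.T@(np.array(p)-st['position'])
    best=min((Rt,Rt@np.diag([1,-1,-1])),key=lambda A:np.linalg.norm(R.from_matrix(Rc.T@A).as_rotvec()))
    w=R.from_matrix(Rc.T@best).as_rotvec()
    print('t',round(st['time'],2),'pos',st['position'].round(4),'F',st['ft_force'].round(1),'g',round(st['grip_width']*87,1),'q',st['joint_positions'].round(2))
    print('x,y,z axes',Rc.T.round(3).tolist())
    print('shift(units 25mm)',(d/.025).round(2),'turn deg',np.degrees(w).round(2),'share',(w/(np.pi/2)).round(4))
    print('after turn shift',(best.T@(np.array(p)-st['position'])/.025).round(2))
E
python3 - <<'E'
from h import *
plan([.463-.05,-.377,.22],tgt(-16))
c=calibration('wrist');print(np.array(c['hand_eye']).round(3).tolist(),c['fx'])
E
```

```text
t 0.15 pos [ 0.1681 -0.6275  0.2217] F [-0.3 -0.1 -0.7] g 87.0 q [ 1.32  0.32 -0.07  1.45  0.02  1.37 -0.06]
x,y,z axes [[-0.0, 0.001, -1.0], [0.966, 0.259, -0.0], [0.259, -0.966, -0.002]]
shift(units 25mm) [ 0.08 12.06 -7.14] turn deg [-5.9e+01 -8.0e-02 -4.0e-02] share [-6.556e-01 -9.000e-04 -4.000e-04]
after turn shift [ 0.07 12.33  6.66]
[[-0.0, -0.252, 0.968, -0.161], [-0.002, -0.968, -0.252, 0.069], [1.0, -0.002, -0.0, 0.0], [0.0, 0.0, 0.0, 1.0]] 321.30577276801665
```

>>> play_rows(
  targets=[
    {"claw": 0,"linear": [0,0,0],"rotation": [-0.0728,0,0]},
    {"claw": 0,"linear": [0,0,0],"rotation": [-0.0728,0,0]},
    {"claw": 0,"linear": [0,0,0],"rotation": [-0.0728,0,0]},
    {"claw": 0,"linear": [0,0,0],"rotation": [-0.0728,0,0]},
    {"claw": 0,"linear": [0,0,0],"rotation": [-0.0728,0,0]},
    {"claw": 0,"linear": [0,0,0],"rotation": [-0.0728,0,0]},
    {"claw": 0,"linear": [0,0,0],"rotation": [-0.0728,0,0]},
    {"claw": 0,"linear": [0,0,0],"rotation": [-0.0728,0,0]},
    {"claw": 0,"linear": [0,0,0],"rotation": [-0.0728,0,0]},
  ],
)

```text
time: 0.9
position: [0.1675, -0.6252, 0.2171]
tool_rot: [0.189, 1.567, -0.175]
ft_force: [-0.7, 0.6, -0.9]
grip_width: 0.998
```

>>> play_rows(
  targets=[
    {"claw": 0,"linear": [0,1,0.66],"rotation": [0,0,0]},
    {"claw": 0,"linear": [0,1,0.66],"rotation": [0,0,0]},
    {"claw": 0,"linear": [0,1,0.66],"rotation": [0,0,0]},
    {"claw": 0,"linear": [0,1,0.66],"rotation": [0,0,0]},
    {"claw": 0,"linear": [0,1,0.66],"rotation": [0,0,0]},
    {"claw": 0,"linear": [0,1,0.66],"rotation": [0,0,0]},
    {"claw": 0,"linear": [0,1,0.66],"rotation": [0,0,0]},
    {"claw": 0,"linear": [0,1,0.66],"rotation": [0,0,0]},
    {"claw": 0,"linear": [0,1,0.66],"rotation": [0,0,0]},
  ],
)

```text
time: 1.65
position: [0.3602, -0.438, 0.2126]
tool_rot: [0.201, 1.574, -0.184]
ft_force: [0.8, -0.4, 1.1]
grip_width: 0.994
```

```bash
python3 - <<'E'
from h import *
plan([.463,-.377,.20],tgt(-16))
E
```

```text
t 1.65 pos [ 0.3602 -0.438   0.2126] F [ 0.8 -0.4  1.1] g 86.5 q [ 1.16  0.18 -0.37  1.65  0.07  1.34  0.54]
x,y,z axes [[-0.011, 0.012, -1.0], [0.242, 0.97, 0.009], [0.97, -0.242, -0.013]]
shift(units 25mm) [0.49 3.36 3.4 ] turn deg [ 1.97 -0.77 -0.5 ] share [ 0.0219 -0.0085 -0.0056]
after turn shift [0.5  3.48 3.28]
```

>>> play_rows(
  targets=[
    {"claw": 0,"linear": [0.12,0.85,0.83],"rotation": [0.0219,-0.0085,-0.0056]},
    {"claw": 0,"linear": [0.12,0.85,0.83],"rotation": [0,0,0]},
    {"claw": 0,"linear": [0.12,0.85,0.83],"rotation": [0,0,0]},
    {"claw": 0,"linear": [0.12,0.85,0.83],"rotation": [0,0,0]},
    {"claw": 0,"linear": [0,0,0],"rotation": [0,0,0]},
  ],
)

```text
time: 2.07
position: [0.472, -0.3671, 0.1998]
tool_rot: [0.216, 1.558, -0.211]
ft_force: [0.3, 1.4, -0.4]
grip_width: 1.001
```

```bash
python3 - <<'E'
from h import *
plan([.463,-.377,.20],tgt(-16))
st=get_state();w=get_image('wrist');cv2.imwrite('pics/w1.png',w);cm=cam('wrist',st)
import json;json.dump({k:np.array(v).tolist() for k,v in st.items()},open('w1.json','w'))
hsv=cv2.cvtColor(w,cv2.COLOR_BGR2HSV)
m=((hsv[...,1]<60)&(hsv[...,2]>150)).astype(np.uint8)*255
cs,_=cv2.findContours(m,cv2.RETR_EXTERNAL,cv2.CHAIN_APPROX_NONE)
print('proj',proj(cm,[.463,-.377,.068]))
for c in cs:
    if cv2.contourArea(c)>300:
        b=cv2.boxPoints(cv2.minAreaRect(c));P=np.array([onz(cm,p,.068) for p in b]);e=P[1]-P[0];f=P[2]-P[1]
        print(cv2.contourArea(c),b.mean(0),P.mean(0).round(4),np.linalg.norm(e).round(4),np.degrees(np.arctan2(e[1],e[0])).round(1),np.linalg.norm(f).round(4),np.degrees(np.arctan2(f[1],f[0])).round(1))
E
```

```text
t 2.07 pos [ 0.472  -0.3671  0.1998] F [ 0.3  1.4 -0.4] g 87.1 q [ 1.    0.25 -0.45  1.61  0.11  1.31  0.26]
x,y,z axes [[0.003, 0.002, -1.0], [0.269, 0.963, 0.003], [0.963, -0.269, 0.002]]
shift(units 25mm) [-0.01 -0.48 -0.24] turn deg [ 0.42  0.12 -0.18] share [ 0.0047  0.0013 -0.002 ]
after turn shift [-0.01 -0.48 -0.24]
proj [274.26936323 216.09391346]
1134.0 [274.5 215.5] [ 0.4633 -0.3768  0.068 ] 0.0289 -15.7 0.0383 -105.3
```

View pics/w1.png

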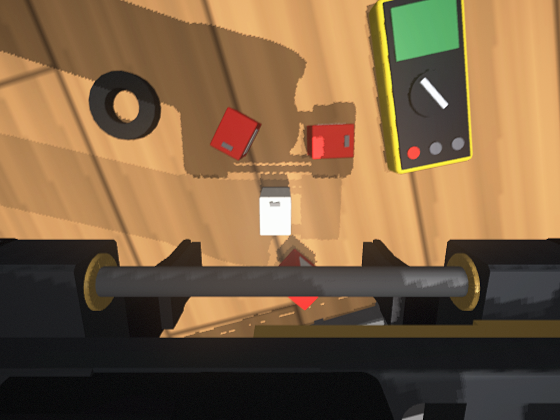

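The wrist view shows the white relay at (274,215) between the fingers, reds at (236,134), (331,141), (300,280); position agrees with the top view to <1 mm. Descending.

>>> play_rows(
  targets=[
    {"claw": 0,"linear": [0,-0.48,-0.24],"rotation": [0.003,0.001,-0.002]},
    {"claw": 0,"linear": [0.9,0,0],"rotation": [0,0,0]},
    {"claw": 0,"linear": [0.9,0,0],"rotation": [0,0,0]},
    {"claw": 0,"linear": [0.9,0,0],"rotation": [0,0,0]},
    {"claw": 0,"linear": [0.9,0,0],"rotation": [0,0,0]},
    {"claw": 0,"linear": [0,0,0],"rotation": [0,0,0]},
  ],
)

```text
time: 2.62
position: [0.4509, -0.3911, 0.1081]
tool_rot: [0.22, 1.562, -0.236]
ft_force: [-0.8, 1.0, -1.0]
grip_width: 0.997
```

```bash
python3 - <<'E'
from h import *
plan([.4632,-.3769,.0215],tgt(-15.5))
E
```

```text
t 2.62 pos [ 0.4509 -0.3911  0.1081] F [-0.8  1.  -1. ] g 86.7 q [ 1.02  0.32 -0.42  1.72  0.15  1.14  0.26]
x,y,z axes [[-0.005, -0.01, -1.0], [0.286, 0.958, -0.011], [0.958, -0.286, -0.002]]
shift(units 25mm) [3.45 0.72 0.32] turn deg [-1.12 -0.13  0.62] share [-0.0125 -0.0014  0.0069]
after turn shift [3.46 0.68 0.32]
```

>>> play_rows(
  targets=[
    {"claw": 0,"linear": [0,0.68,0.32],"rotation": [-0.0125,-0.001,0.006]},
    {"claw": 0,"linear": [0,0,0],"rotation": [0,0,0]},
    {"claw": 0,"linear": [0,0,0],"rotation": [0,0,0]},
  ],
)

```text
time: 2.87
position: [0.4598, -0.3811, 0.109]
tool_rot: [0.216, 1.563, -0.22]
ft_force: [0.4, -0.3, 1.0]
grip_width: 1.0
```

```bash
python3 - <<'E'
from h import *
plan([.4632,-.3769,.0215],tgt(-15.5))
E
```

```text
t 2.87 pos [ 0.4598 -0.3811  0.109 ] F [ 0.4 -0.3  1. ] g 87.0 q [ 1.01  0.32 -0.43  1.71  0.15  1.14  0.26]
x,y,z axes [[-0.003, -0.002, -1.0], [0.274, 0.962, -0.003], [0.962, -0.274, -0.003]]
shift(units 25mm) [3.5  0.21 0.09] turn deg [-0.37 -0.15  0.17] share [-0.0042 -0.0017  0.0018]
after turn shift [3.5  0.2  0.09]
```

>>> play_rows(
  targets=[
    {"claw": 0,"linear": [0.5,0.3,0.12],"rotation": [-0.004,-0.001,0.002]},
    {"claw": 0,"linear": [0.6,0,0],"rotation": [0,0,0]},
    {"claw": 0,"linear": [0.6,0,0],"rotation": [0,0,0]},
    {"claw": 0,"linear": [0.6,0,0],"rotation": [0,0,0]},
    {"claw": 0,"linear": [0.5,0,0],"rotation": [0,0,0]},
    {"claw": 0,"linear": [0,0,0],"rotation": [0,0,0]},
    {"claw": 0,"linear": [0,0,0],"rotation": [0,0,0]},
  ],
)

```text
time: 3.45
position: [0.4705, -0.3764, 0.0412]
tool_rot: [0.205, 1.55, -0.215]
ft_force: [-0.6, 0.1, 0.1]
grip_width: 1.001
```

```bash
python3 - <<'E'
from h import *
plan([.4632,-.3769,.0215],tgt(-15.5))
E
```

```text
t 3.45 pos [ 0.4705 -0.3764  0.0412] F [-0.6  0.1  0.1] g 87.1 q [ 0.98  0.4  -0.42  1.77  0.19  1.01  0.22]
x,y,z axes [[0.01, -0.008, -1.0], [0.265, 0.964, -0.005], [0.964, -0.265, 0.012]]
shift(units 25mm) [ 0.79 -0.09 -0.29] turn deg [0.12 0.66 0.28] share [0.0014 0.0074 0.0031]
after turn shift [ 0.79 -0.1  -0.28]
```

>>> play_rows(
  targets=[
    {"claw": 0,"linear": [0.4,-0.1,-0.35],"rotation": [0.002,0.008,0.003]},
    {"claw": 0,"linear": [0.3,0,0],"rotation": [0,0,0]},
    {"claw": 0,"linear": [0,0,0],"rotation": [0,0,0]},
  ],
)

```text
time: 3.7
position: [0.4619, -0.3772, 0.024]
tool_rot: [0.212, 1.56, -0.214]
ft_force: [-0.6, 0.8, 0.6]
grip_width: 0.998
```

```bash
python3 - <<'E'
from h import *
plan([.4632,-.3769,.0215],tgt(-15.5))
E
```

```text
t 3.7 pos [ 0.4619 -0.3772  0.024 ] F [-0.6  0.8  0.6] g 86.9 q [ 0.98  0.41 -0.41  1.78  0.2   0.98  0.22]
x,y,z axes [[0.0, -0.001, -1.0], [0.268, 0.963, -0.001], [0.963, -0.268, 0.0]]
shift(units 25mm) [0.1  0.03 0.05] turn deg [-0.05  0.03  0.07] share [-0.0005  0.0003  0.0008]
after turn shift [0.1  0.03 0.05]
```

>>> play_rows(
  newtons=25,
  targets=[
    {"claw": 1,"linear": [0,0.03,0.05],"rotation": [0,0,0]},
    {"claw": 1,"linear": [0,0,0],"rotation": [0,0,0]},
    {"claw": 1,"linear": [0,0,0],"rotation": [0,0,0]},
    {"claw": 1,"linear": [0,0,0],"rotation": [0,0,0]},
    {"claw": 1,"linear": [0,0,0],"rotation": [0,0,0]},
    {"claw": 1,"linear": [0,0,0],"rotation": [0,0,0]},
    {"claw": 1,"linear": [0,0,0],"rotation": [0,0,0]},
    {"claw": 1,"linear": [0,0,0],"rotation": [0,0,0]},
  ],
)

```text
time: 4.37
position: [0.4644, -0.3779, 0.0257]
tool_rot: [0.211, 1.557, -0.216]
ft_force: [0.5, -0.6, -0.1]
grip_width: 0.477
```

```bash
python3 - <<'E'
from h import *
plan([.4632,-.3769,.19],tgt(-15.5))
# board from top/side: hole and plate rotation
t=cv2.imread('pics/top0.png');cm=cam('top')
g=cv2.cvtColor(t,cv2.COLOR_BGR2GRAY)
hsv=cv2.cvtColor(t,cv2.COLOR_BGR2HSV)
m=((hsv[...,1]<60)).astype(np.uint8)*255
m[:105]=0;m[222:]=0;m[:,:155]=0;m[:,335:]=0
# front edge and right edge of the plate via column/row scans
f=[(c,max(np.nonzero(m[:,c])[0])) for c in range(180,322,3)]
P=np.array([onz(cm,(c,r+.5),.015)[:2] for c,r in f]);k=np.polyfit(P[:,1],P[:,0],1);res=P[:,0]-np.polyval(k,P[:,1])
ok=abs(res)<.004;k=np.polyfit(P[ok,1],P[ok,0],1);print('front edge x=%.4f*y+%.4f'%tuple(k),'yaw',-np.degrees(np.arctan(k[0])),ok.sum())
# dark base blobs
d=(g<70).astype(np.uint8)*255;d[:160]=0;d[202:]=0;d[:,:258]=0;d[:,325:]=0
n,l,s,c=cv2.connectedComponentsWithStats(d)
for i in range(1,n):
    if s[i,4]>80:
        print(s[i],onz(cm,c[i],.043).round(4))
E
```

```text
t 4.37 pos [ 0.4644 -0.3779  0.0257] F [ 0.5 -0.6 -0.1] g 41.5 q [ 0.98  0.41 -0.41  1.78  0.2   0.99  0.22]
x,y,z axes [[0.002, -0.003, -1.0], [0.269, 0.963, -0.003], [0.963, -0.269, 0.003]]
shift(units 25mm) [-6.57  0.01 -0.04] turn deg [-0.08  0.19  0.15] share [-0.0009  0.0021  0.0017]
after turn shift [-6.57  0.03 -0.06]
front edge x=-0.1095*y+0.5023 yaw 6.248605964686641 48
[296 163  22  32 279] [ 0.567  -0.0839  0.043 ]
[261 169  21  29 437] [0.5672 0.0009 0.043 ]
```

>>> play_rows(
  targets=[
    {"claw": 1,"linear": [0.08,0,0],"rotation": [0,0,0]},
    {"claw": 1,"linear": [0,0,0],"rotation": [0,0,0]},
    {"claw": 1,"linear": [0,0,0],"rotation": [0,0,0]},
    {"claw": 1,"linear": [0,0,0],"rotation": [0,0,0]},
    {"claw": 1,"linear": [0,0,0],"rotation": [0,0,0]},
  ],
)

```text
time: 4.78
position: [0.4644, -0.3779, 0.0236]
tool_rot: [0.211, 1.557, -0.216]
ft_force: [0.8, -0.3, -0.2]
grip_width: 0.343
```

```bash
python3 - <<'E'
from h import *
plan([.4632,-.3769,.19],tgt(-15.5))
E
```

```text
t 4.78 pos [ 0.4644 -0.3779  0.0236] F [ 0.8 -0.3 -0.2] g 29.8 q [ 0.98  0.42 -0.41  1.78  0.2   0.98  0.22]
x,y,z axes [[0.002, -0.003, -1.0], [0.269, 0.963, -0.003], [0.963, -0.269, 0.003]]
shift(units 25mm) [-6.66  0.01 -0.03] turn deg [-0.09  0.19  0.15] share [-0.001   0.0021  0.0017]
after turn shift [-6.66  0.03 -0.06]
```

Gripped (29.8 mm). Lift.

>>> play_rows(
  targets=[
    {"claw": 1,"linear": [-0.5,0,0],"rotation": [0,0.001,0.001]},
    {"claw": 1,"linear": [-1,0,0],"rotation": [0,0,0]},
    {"claw": 1,"linear": [-1,0,0],"rotation": [0,0,0]},
    {"claw": 1,"linear": [-1,0,0],"rotation": [0,0,0]},
    {"claw": 1,"linear": [-1,0,0],"rotation": [0,0,0]},
    {"claw": 1,"linear": [-1,0,0],"rotation": [0,0,0]},
    {"claw": 1,"linear": [-1,0,0],"rotation": [0,0,0]},
    {"claw": 1,"linear": [0,0,0],"rotation": [-0.0785,0,0]},
    {"claw": 1,"linear": [0,0,0],"rotation": [-0.0785,0,0]},
    {"claw": 1,"linear": [0,0,0],"rotation": [-0.0785,0,0]},
  ],
)

```text
time: 5.62
position: [0.4637, -0.376, 0.2009]
tool_rot: [-0.086, 1.568, 0.085]
ft_force: [0.0, -0.0, -0.8]
grip_width: 0.341
```

```bash
python3 - <<'E'
from h import *
plan([.561,.08,.20],tgt(6.2))
E
```

```text
t 5.62 pos [ 0.4637 -0.376   0.2009] F [ 0.  -0.  -0.8] g 29.7 q [ 1.05  0.25 -0.49  1.61  0.12  1.31  0.65]
x,y,z axes [[0.001, -0.0, -1.0], [-0.108, 0.994, -0.001], [0.994, 0.108, 0.001]]
shift(units 25mm) [ 0.03 17.71  5.84] turn deg [0.01 0.07 0.03] share [0.0001 0.0007 0.0004]
after turn shift [ 0.03 17.71  5.84]
```

>>> play_rows(
  targets=[
    {"claw": 1,"linear": [0,0.9,0.29],"rotation": [0,0,0]},
    {"claw": 1,"linear": [0,0.9,0.29],"rotation": [0,0,0]},
    {"claw": 1,"linear": [0,0.9,0.29],"rotation": [0,0,0]},
    {"claw": 1,"linear": [0,0.9,0.29],"rotation": [0,0,0]},
    {"claw": 1,"linear": [0,0.9,0.29],"rotation": [0,0,0]},
    {"claw": 1,"linear": [0,0.9,0.29],"rotation": [0,0,0]},
    {"claw": 1,"linear": [0,0.9,0.29],"rotation": [0,0,0]},
    {"claw": 1,"linear": [0,0.9,0.29],"rotation": [0,0,0]},
    {"claw": 1,"linear": [0,0.9,0.29],"rotation": [0,0,0]},
    {"claw": 1,"linear": [0,0.9,0.29],"rotation": [0,0,0]},
  ],
)

```text
time: 6.45
position: [0.5098, -0.1417, 0.209]
tool_rot: [-0.088, 1.565, 0.074]
ft_force: [0.6, 0.9, -1.2]
grip_width: 0.342
```

```bash
python3 - <<'E'
from h import *
plan([.561,.08,.20],tgt(6.2))
E
```

```text
t 6.45 pos [ 0.5098 -0.1417  0.209 ] F [ 0.6  0.9 -1.2] g 29.8 q [ 0.83  0.11 -0.65  1.76  0.08  1.3   0.26]
x,y,z axes [[0.005, -0.009, -1.0], [-0.103, 0.995, -0.009], [0.995, 0.103, 0.004]]
shift(units 25mm) [0.3  8.61 2.95] turn deg [-0.3   0.23  0.52] share [-0.0033  0.0026  0.0058]
after turn shift [0.36 8.6  2.99]
```

>>> play_rows(
  targets=[
    {"claw": 1,"linear": [0.04,0.9,0.31],"rotation": [-0.003,0.002,0.005]},
    {"claw": 1,"linear": [0.04,0.9,0.31],"rotation": [0,0,0]},
    {"claw": 1,"linear": [0.04,0.9,0.31],"rotation": [0,0,0]},
    {"claw": 1,"linear": [0.04,0.9,0.31],"rotation": [0,0,0]},
    {"claw": 1,"linear": [0.04,0.9,0.31],"rotation": [0,0,0]},
    {"claw": 1,"linear": [0.04,0.9,0.31],"rotation": [0,0,0]},
    {"claw": 1,"linear": [0.04,0.9,0.31],"rotation": [0,0,0]},
    {"claw": 1,"linear": [0.04,0.9,0.31],"rotation": [0,0,0]},
    {"claw": 1,"linear": [0,0,0],"rotation": [0,0,0]},
    {"claw": 1,"linear": [0,0,0],"rotation": [0,0,0]},
  ],
)

```text
time: 7.28
position: [0.552, 0.0619, 0.2095]
tool_rot: [-0.096, 1.562, 0.091]
ft_force: [0.7, -0.4, -0.6]
grip_width: 0.341
```

```bash
python3 - <<'E'
from h import *
plan([.561,.08,.20],tgt(6.2))
st=get_state();w=get_image('wrist');cv2.imwrite('pics/w2.png',w)
import json;json.dump({k:np.array(v).tolist() for k,v in st.items()},open('w2.json','w'))
E
```

```text
t 7.28 pos [0.552  0.0619 0.2095] F [ 0.7 -0.4 -0.6] g 29.7 q [ 0.56  0.2  -0.81  1.69  0.15  1.31 -0.16]
x,y,z axes [[0.007, -0.003, -1.0], [-0.119, 0.993, -0.004], [0.993, 0.119, 0.007]]
shift(units 25mm) [0.38 0.68 0.44] turn deg [0.63 0.39 0.22] share [0.007  0.0044 0.0024]
after turn shift [0.38 0.68 0.44]
```

View pics/w2.png

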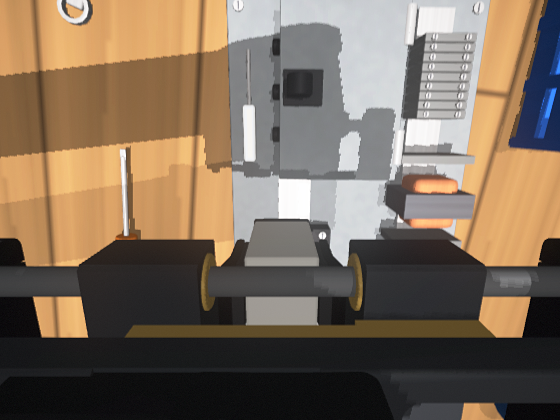

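This wrist view shows the lug at (303,87) and the tester at (249,130), but the hole is hidden under the held relay; image up is +y. I back off along -y to see the hole.

>>> play_rows(
  targets=[
    {"claw": 1,"linear": [0.3,-0.9,0],"rotation": [0.007,0.004,0.002]},
    {"claw": 1,"linear": [0,-0.9,0],"rotation": [0,0,0]},
    {"claw": 1,"linear": [0,-0.9,0],"rotation": [0,0,0]},
    {"claw": 1,"linear": [0,-0.9,0],"rotation": [0,0,0]},
    {"claw": 1,"linear": [0,-0.9,0],"rotation": [0,0,0]},
    {"claw": 1,"linear": [0,-0.7,0],"rotation": [0,0,0]},
    {"claw": 1,"linear": [0,0,0],"rotation": [0,0,0]},
    {"claw": 1,"linear": [0,0,0],"rotation": [0,0,0]},
    {"claw": 1,"linear": [0,0,0],"rotation": [0,0,0]},
  ],
)

```text
time: 8.08
position: [0.5638, -0.0806, 0.2051]
tool_rot: [-0.081, 1.569, 0.074]
ft_force: [-1.1, -1.0, -0.1]
grip_width: 0.347
```

```bash
python3 - <<'E'
from h import *
import json
plan([.570,0,.15],tgt(6.2))
st=get_state();w=get_image('wrist');cv2.imwrite('pics/w3.png',w)
json.dump({k:np.array(v).tolist() for k,v in st.items()},open('w3.json','w'))
cm=cam('wrist',st);print('hole proj',proj(cm,[.570,0,.043]))
s2=json.load(open('w2.json'));c2=cam('wrist',s2);w2=cv2.imread('pics/w2.png')
d=(cv2.cvtColor(w2,cv2.COLOR_BGR2GRAY)<45).astype(np.uint8)*255;d[:60]=0;d[115:]=0;d[:,:282]=0;d[:,330:]=0
n,l,s,c=cv2.connectedComponentsWithStats(d)
for i in range(1,n):
    if s[i,4]>60: print(s[i],c[i],onz(c2,c[i],.106).round(4),onz(c2,c[i],.111).round(4))
E
```

```text
t 8.08 pos [ 0.5638 -0.0806  0.2051] F [-1.1 -1.  -0.1] g 30.2 q [ 0.72  0.22 -0.72  1.66  0.15  1.31  0.07]
x,y,z axes [[0.001, -0.004, -1.0], [-0.098, 0.995, -0.005], [0.995, 0.098, 0.001]]
shift(units 25mm) [2.19 3.2  0.56] turn deg [-0.56  0.04  0.26] share [-0.0063  0.0004  0.0029]
after turn shift [2.21 3.18 0.59]
hole proj [295.22146651 114.85792251]
[286  73  26  25 317] [296.65299685  86.75709779] [0.5533 0.1615 0.106 ] [0.5531 0.1609 0.111 ]
```

View pics/w3.png

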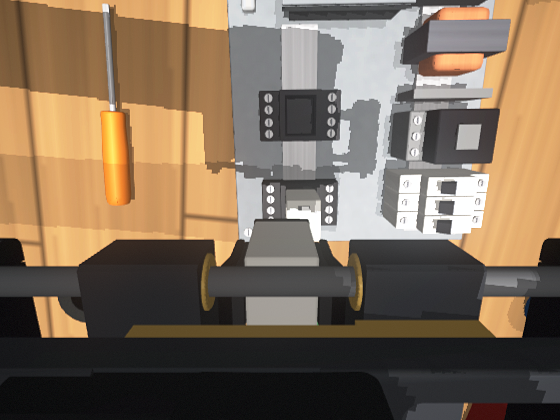

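Wrist view: the empty base at about (300,115), its dark hole spanning columns 285–316, rows 96–137; the taken base is at (300,205). Reading grey profiles for the hole's edges.

```bash
python3 - <<'E'
from h import *
w=cv2.imread('pics/w3.png');g=cv2.cvtColor(w,cv2.COLOR_BGR2GRAY)
print('row med 105-128, cols 255..345',np.median(g[105:128,255:346],0).astype(int).tolist())
print('col med 290-310 rows 82..148',np.median(g[82:148,290:310],1).astype(int).tolist())
cv2.imwrite('pics/w3c.png',cv2.resize(g[80:150,250:350],(800,560),interpolation=cv2.INTER_CUBIC)*2)
E
```

```text
row med 105-128, cols 255..345 [128, 128, 128, 127, 95, 49, 57, 57, 57, 58, 107, 170, 143, 107, 144, 185, 142, 64, 57, 59, 60, 60, 60, 59, 44, 61, 60, 60, 60, 59, 44, 44, 57, 61, 60, 61, 61, 60, 61, 61, 61, 61, 61, 61, 62, 62, 62, 61, 62, 62, 62, 62, 62, 62, 63, 62, 56, 46, 43, 47, 48, 61, 64, 63, 64, 64, 64, 64, 64, 64, 63, 63, 65, 108, 173, 148, 111, 147, 175, 128, 65, 63, 67, 96, 94, 115, 220, 219, 214, 218, 217]
col med 290-310 rows 82..148 [189, 189, 189, 190, 190, 191, 182, 132, 56, 62, 63, 64, 61, 48, 44, 43, 51, 63, 63, 63, 63, 63, 62, 62, 62, 62, 62, 62, 62, 62, 61, 62, 62, 62, 61, 62, 61, 61, 61, 61, 61, 61, 60, 61, 61, 61, 61, 61, 61, 61, 61, 55, 44, 49, 57, 61, 60, 58, 76, 140, 185, 182, 181, 180, 180, 180]
```

```bash
python3 - <<'E'
from h import *
w=cv2.imread('pics/w3.png');g=cv2.cvtColor(w,cv2.COLOR_BGR2GRAY)
c=g[80:150,250:350];c=np.clip(c.astype(int)*4,0,255).astype(np.uint8)
cv2.imwrite('pics/w3c.png',cv2.resize(c,(800,560),interpolation=cv2.INTER_CUBIC))
E
```

```text
(no output)
```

View pics/w3c.png

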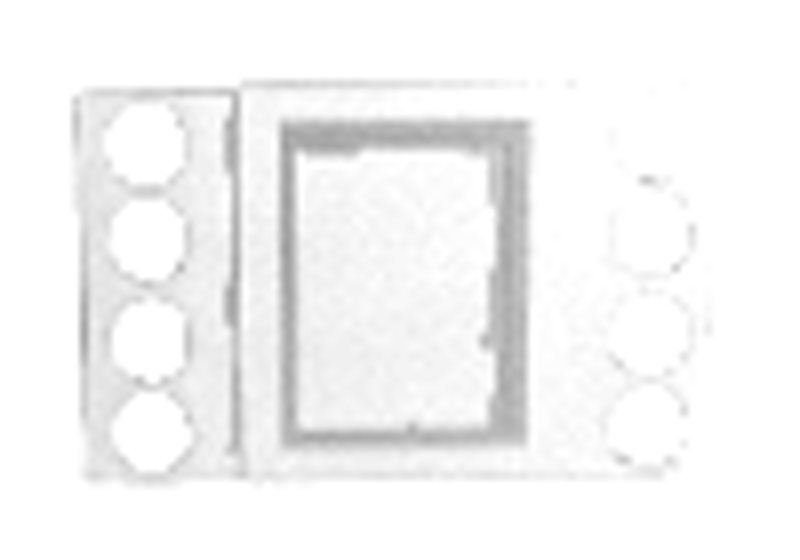

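```bash
python3 - <<'E'
from h import *
import json
cm=cam('wrist',json.load(open('w3.json')))
C=np.array([[281,119],[530,119],[526,446],[284,446]])/8-.5+[250,80]
P=np.array([onz(cm,p,.043) for p in C]);print(P.round(4).tolist(),'c',P.mean(0).round(4))
for i in range(4):
    e=P[(i+1)%4]-P[i];print(np.linalg.norm(e).round(4),np.degrees(np.arctan2(e[1],e[0])).round(2))
# cross-check block top in top image
t=cv2.imread('pics/top0.png');ct=cam('top');print(proj(ct,P.mean(0)))
g=cv2.cvtColor(t,cv2.COLOR_BGR2GRAY);u,v=proj(ct,P.mean(0)).round().astype(int)
print(g[v-2:v+3,u-16:u+17].mean(0).astype(int).tolist(),u); print(g[v-20:v+21,u-2:u+3].mean(1).astype(int).tolist(),v)
E
```

```text
[[0.558, 0.0176, 0.043], [0.5874, 0.0204, 0.043], [0.5916, -0.0171, 0.043], [0.5621, -0.02, 0.043]] c [5.748e-01 2.000e-04 4.300e-02]
0.0295 5.55
0.0378 -83.62
0.0296 -174.46
0.0378 96.25
[271.18093421 178.90147343]
[185, 185, 185, 184, 168, 129, 93, 57, 38, 35, 41, 44, 44, 46, 46, 46, 46, 46, 46, 47, 46, 41, 28, 22, 37, 74, 134, 180, 189, 189, 188, 188, 189] 271
[134, 134, 135, 135, 134, 118, 78, 81, 110, 106, 89, 59, 46, 44, 38, 21, 18, 34, 45, 46, 46, 46, 46, 46, 46, 43, 37, 43, 38, 30, 45, 63, 100, 127, 112, 81, 52, 32, 51, 100, 132] 179
```

Hole mouth measures 29.5 x 37.8 mm (chamfer's outer edge, expected 30 x 38), yaw ≈6°, centre (0.5748, 0.0002). Top-view eye estimate is 2 mm nearer in x; going to (0.574, -0.0005).

>>> play_rows(
  targets=[
    {"claw": 1,"linear": [0.1,0.8,0.15],"rotation": [-0.005,0,0.003]},
    {"claw": 1,"linear": [0.1,0.8,0.15],"rotation": [0,0,0]},
    {"claw": 1,"linear": [0.1,0.8,0.15],"rotation": [0,0,0]},
    {"claw": 1,"linear": [0.1,0.8,0.15],"rotation": [0,0,0]},
    {"claw": 1,"linear": [0,0,0],"rotation": [0,0,0]},
    {"claw": 1,"linear": [0,0,0],"rotation": [0,0,0]},
  ],
)

```text
time: 8.63
position: [0.5692, 0.0101, 0.1959]
tool_rot: [-0.088, 1.567, 0.09]
ft_force: [0.1, -0.8, -1.3]
grip_width: 0.34
```

```bash
python3 - <<'E'
from h import *
plan([.5742,-.0005,.077],tgt(6.0))
E
```

```text
t 8.63 pos [0.5692 0.0101 0.1959] F [ 0.1 -0.8 -1.3] g 29.6 q [ 0.6   0.24 -0.77  1.67  0.17  1.3  -0.08]
x,y,z axes [[0.002, 0.001, -1.0], [-0.113, 0.994, 0.001], [0.994, 0.113, 0.002]]
shift(units 25mm) [ 4.76 -0.45  0.14] turn deg [ 0.52  0.1  -0.07] share [ 0.0057  0.0011 -0.0007]
after turn shift [ 4.76 -0.44  0.15]
```

>>> play_rows(
  targets=[
    {"claw": 1,"linear": [0.3,-0.44,0.15],"rotation": [0.005,0,0]},
    {"claw": 1,"linear": [0.6,0,0],"rotation": [0,0,0]},
    {"claw": 1,"linear": [0.6,0,0],"rotation": [0,0,0]},
    {"claw": 1,"linear": [0.6,0,0],"rotation": [0,0,0]},
    {"claw": 1,"linear": [0.6,0,0],"rotation": [0,0,0]},
    {"claw": 1,"linear": [0.6,0,0],"rotation": [0,0,0]},
    {"claw": 1,"linear": [0.4,0,0],"rotation": [0,0,0]},
    {"claw": 1,"linear": [0,0,0],"rotation": [0,0,0]},
    {"claw": 1,"linear": [0,0,0],"rotation": [0,0,0]},
  ],
)

```text
time: 9.38
position: [0.5769, -0.0124, 0.0975]
tool_rot: [-0.079, 1.566, 0.072]
ft_force: [-0.3, 0.2, -1.2]
grip_width: 0.344
```

```bash
python3 - <<'E'
from h import *
plan([.5742,-.0005,.077],tgt(6.0))
E
```

```text
t 9.38 pos [ 0.5769 -0.0124  0.0975] F [-0.3  0.2 -1.2] g 29.9 q [ 0.59  0.34 -0.73  1.77  0.26  1.12 -0.12]
x,y,z axes [[0.004, -0.005, -1.0], [-0.096, 0.995, -0.005], [0.995, 0.096, 0.003]]
shift(units 25mm) [ 0.82  0.49 -0.06] turn deg [-0.48  0.19  0.29] share [-0.0054  0.0021  0.0032]
after turn shift [ 0.82  0.49 -0.06]
```

>>> play_rows(
  targets=[
    {"claw": 1,"linear": [0,0.25,-0.03],"rotation": [-0.003,0.001,0.0015]},
    {"claw": 1,"linear": [0.25,0.25,-0.03],"rotation": [-0.003,0.001,0.0015]},
    {"claw": 1,"linear": [0.25,0,0],"rotation": [0,0,0]},
    {"claw": 1,"linear": [0,0,0],"rotation": [0,0,0]},
    {"claw": 1,"linear": [0,0,0],"rotation": [0,0,0]},
  ],
)

```text
time: 9.8
position: [0.576, 0.0004, 0.0864]
tool_rot: [-0.083, 1.565, 0.082]
ft_force: [0.1, -0.7, -0.1]
grip_width: 0.34
```

```bash
python3 - <<'E'
from h import *
plan([.5742,-.0005,.077],tgt(6.0))
E
```

```text
t 9.8 pos [5.76e-01 4.00e-04 8.64e-02] F [ 0.1 -0.7 -0.1] g 29.6 q [ 0.57  0.36 -0.73  1.78  0.26  1.1  -0.14]
x,y,z axes [[0.004, -0.0, -1.0], [-0.105, 0.994, -0.001], [0.994, 0.105, 0.004]]
shift(units 25mm) [ 0.38 -0.03 -0.08] turn deg [0.05 0.24 0.05] share [0.0006 0.0027 0.0005]
after turn shift [ 0.38 -0.03 -0.07]
```

>>> play_rows(
  targets=[
    {"claw": 1,"linear": [0.2,-0.03,-0.08],"rotation": [0,0.0025,0]},
    {"claw": 1,"linear": [0.25,0,0],"rotation": [0,0,0]},
    {"claw": 1,"linear": [0,0,0],"rotation": [0,0,0]},
  ],
)

```text
time: 10.05
position: [0.5745, -0.0004, 0.075]
tool_rot: [-0.085, 1.568, 0.082]
ft_force: [-0.1, -0.9, -0.4]
grip_width: 0.346
```

```bash
python3 - <<'E'
from h import *
plan([.5742,-.0005,.0546],tgt(6.0))
E
```

```text
t 10.05 pos [ 5.745e-01 -4.000e-04  7.500e-02] F [-0.1 -0.9 -0.4] g 30.1 q [ 0.57  0.37 -0.72  1.79  0.27  1.08 -0.15]
x,y,z axes [[0.002, -0.001, -1.0], [-0.106, 0.994, -0.002], [0.994, 0.106, 0.001]]
shift(units 25mm) [ 0.82 -0.   -0.01] turn deg [0.09 0.09 0.09] share [0.001  0.0009 0.001 ]
after turn shift [ 0.82 -0.   -0.01]
```

Aligned, ~8 mm above the mouth. Lowering in small steps.

>>> play_rows(
  targets=[
    {"claw": 1,"linear": [0.25,0,0],"rotation": [0,0,0]},
    {"claw": 1,"linear": [0.15,0,0],"rotation": [0,0,0]},
    {"claw": 1,"linear": [0,0,0],"rotation": [0,0,0]},
  ],
)

```text
time: 10.3
position: [0.5744, -0.0007, 0.0637]
tool_rot: [-0.084, 1.568, 0.082]
ft_force: [0.1, -0.5, -0.8]
grip_width: 0.34
```

>>> play_rows(
  targets=[
    {"claw": 1,"linear": [0.15,0,0],"rotation": [0,0,0]},
    {"claw": 1,"linear": [0.1,0,0],"rotation": [0,0,0]},
  ],
)

```text
time: 10.47
position: [0.5746, -0.0008, 0.057]
tool_rot: [-0.084, 1.568, 0.082]
ft_force: [-0.5, 0.6, -0.5]
grip_width: 0.346
```

```bash
python3 - <<'E'
from h import *
plan([.5742,-.0005,.0546],tgt(6.0))
E
```

```text
t 10.47 pos [ 0.5746 -0.0008  0.057 ] F [-0.5  0.6 -0.5] g 30.1 q [ 0.56  0.39 -0.72  1.81  0.29  1.05 -0.16]
x,y,z axes [[0.002, -0.002, -1.0], [-0.106, 0.994, -0.002], [0.994, 0.106, 0.001]]
shift(units 25mm) [ 0.1   0.01 -0.01] turn deg [0.06 0.08 0.1 ] share [0.0007 0.0009 0.0011]
after turn shift [ 0.1   0.01 -0.01]
```

>>> play_rows(
  targets=[
    {"claw": 1,"linear": [0.12,0,0],"rotation": [0,0,0]},
    {"claw": 1,"linear": [0.12,0,0],"rotation": [0,0,0]},
    {"claw": 1,"linear": [0.12,0,0],"rotation": [0,0,0]},
  ],
)

```text
time: 10.72
position: [0.5749, -0.0007, 0.0544]
tool_rot: [-0.087, 1.57, 0.079]
ft_force: [-9.9, -1.0, 20.9]
grip_width: 0.348
```

>>> play_rows(
  targets=[
    {"claw": 1,"linear": [0.2,0,0],"rotation": [0,0,0]},
    {"claw": 1,"linear": [0.2,0,0],"rotation": [0,0,0]},
  ],
)

```text
time: 10.88
position: [0.5749, -0.0008, 0.054]
tool_rot: [-0.091, 1.573, 0.074]
ft_force: [-14.6, -1.7, 35.5]
grip_width: 0.339
```

Stopped at z≈0.054, the predicted home height (0.0546), with 35 N. Relax, release, then check.

>>> play_rows(
  targets=[
    {"claw": 1,"linear": [0,0,0],"rotation": [0,0,0]},
    {"claw": 1,"linear": [0,0,0],"rotation": [0,0,0]},
    {"claw": 0.3,"linear": [0,0,0],"rotation": [0,0,0]},
    {"claw": 0,"linear": [0,0,0],"rotation": [0,0,0]},
    {"claw": 0,"linear": [0,0,0],"rotation": [0,0,0]},
    {"claw": 0,"linear": [0,0,0],"rotation": [0,0,0]},
    {"claw": 0,"linear": [0,0,0],"rotation": [0,0,0]},
    {"claw": 0,"linear": [0,0,0],"rotation": [0,0,0]},
  ],
)

```text
time: 11.55
position: [0.5759, -0.0007, 0.0553]
tool_rot: [-0.092, 1.57, 0.073]
ft_force: [0.9, 0.0, -0.4]
grip_width: 0.711
```

```bash
python3 - <<'E'
from h import *
plan([.5745,-.0005,.19],tgt(6.0))
E
```

```text
t 11.55 pos [ 0.5759 -0.0007  0.0553] F [ 0.9  0.  -0.4] g 61.9 q [ 0.54  0.4  -0.71  1.8   0.31  1.06 -0.18]
x,y,z axes [[-0.0, -0.012, -1.0], [-0.105, 0.994, -0.012], [0.995, 0.105, -0.002]]
shift(units 25mm) [-5.39 -0.05 -0.07] turn deg [ 0.01 -0.1   0.69] share [ 0.0001 -0.0011  0.0077]
after turn shift [-5.39  0.02 -0.06]
```

>>> play_rows(
  targets=[
    {"claw": 0,"linear": [-0.3,0,0],"rotation": [0,0,0.006]},
    {"claw": 0,"linear": [-0.6,0,0],"rotation": [0,0,0]},
    {"claw": 0,"linear": [-1,0,0],"rotation": [0,0,0]},
    {"claw": 0,"linear": [-1,0,0],"rotation": [0,0,0]},
    {"claw": 0,"linear": [-1,0,0],"rotation": [0,0,0]},
    {"claw": 0,"linear": [-1,0,0],"rotation": [0,0,0]},
    {"claw": 0,"linear": [-1,0,0],"rotation": [0,0,0]},
    {"claw": 0,"linear": [0,0,0],"rotation": [0,0,0]},
  ],
)

```text
time: 12.22
position: [0.5746, -0.0005, 0.2098]
tool_rot: [-0.081, 1.576, 0.086]
ft_force: [0.9, -0.1, 0.2]
grip_width: 1.001
```

```bash
python3 - <<'E'
from h import *
import json
plan([.55,.16,.19],tgt(96))
st=get_state();w=get_image('wrist');cv2.imwrite('pics/w4.png',w);s=get_image('side')
json.dump({k:np.array(v).tolist() for k,v in st.items()},open('w4.json','w'))
cm=cam('wrist',st);hsv=cv2.cvtColor(w,cv2.COLOR_BGR2HSV)
m=((hsv[...,1]<60)&(hsv[...,2]>190)).astype(np.uint8)*255;u,v=proj(cm,[.5748,.0002,.099]);print('exp',u,v)
q=cam('side');print('side exp home relay top',proj(q,[.5748,.0002,.099]),'case bottom',proj(q,[.5748,.0002,.043]))
a=w[:300,120:440];b=cv2.resize(s[170:270,200:290],(405,450),interpolation=cv2.INTER_CUBIC)
o=np.zeros((450,780,3),np.uint8);o[:300,:320]=a;o[:,330:735]=b;cv2.imwrite('pics/chk.png',o);cv2.imwrite('pics/side4.png',s)
E
```

```text
t 12.22 pos [ 5.746e-01 -5.000e-04  2.098e-01] F [ 0.9 -0.1  0.2] g 87.0 q [ 0.61  0.25 -0.76  1.63  0.17  1.34 -0.07]
x,y,z axes [[-0.007, 0.003, -1.0], [-0.106, 0.994, 0.004], [0.994, 0.106, -0.006]]
shift(units 25mm) [ 0.82  6.49 -0.3 ] turn deg [-89.92  -0.12  -0.45] share [-0.9991 -0.0013 -0.005 ]
after turn shift [0.79 0.31 6.49]
exp 281.87360736966895 208.3497954310952
side exp home relay top [242.27806635 203.55450181] case bottom [243.83890597 220.1635551 ]
```

View pics/chk.png

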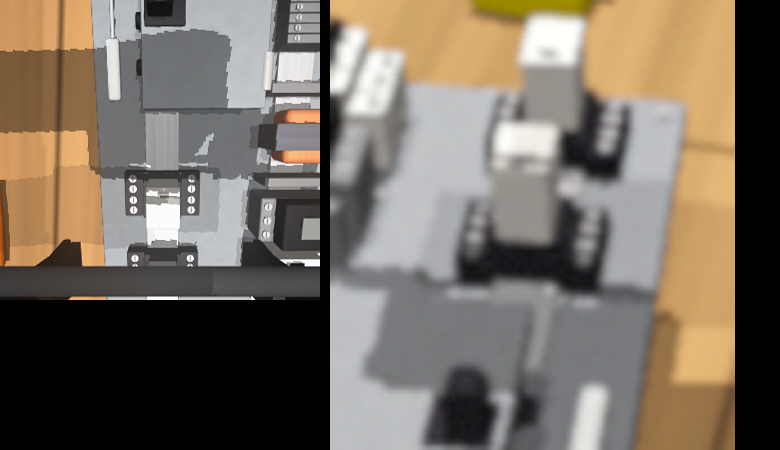

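Wrist and side crops show the white relay upright in the base (side crop (525,190)). I check its height numerically against expected edges.

```bash
python3 - <<'E'
from h import *
s=cv2.imread('pics/side4.png');q=cam('side');g=cv2.cvtColor(s,cv2.COLOR_BGR2GRAY)
c=np.array([.5748,.0002]);ex=np.array([.9945,.1045]);ey=np.array([-.1045,.9945])
for nm,dy,z in (('far top',-.019,.099),('near top',.019,.099),('near case bottom',.019,.043),('block near top',.024,.043)):
    print(nm,proj(q,[*(c+dy*ey),z]).round(1))
print('col 240-246 rows 190..240',list(zip(range(190,240),np.median(g[190:240,240:247],1).astype(int).tolist())))
# same check of known things: board front corners / timer absolute calibration of side via screw ends: lug etc
t=cam('top');print('top->side lug',)
E
```

```text
far top [243.7 198.1]
near top [240.8 209.1]
near case bottom [242.5 225.7]
block near top [242.1 227.2]
col 240-246 rows 190..240 [(190, 147), (191, 147), (192, 146), (193, 144), (194, 142), (195, 140), (196, 148), (197, 191), (198, 228), (199, 239), (200, 239), (201, 239), (202, 237), (203, 224), (204, 183), (205, 151), (206, 157), (207, 170), (208, 161), (209, 148), (210, 145), (211, 145), (212, 146), (213, 146), (214, 146), (215, 146), (216, 146), (217, 145), (218, 146), (219, 146), (220, 146), (221, 145), (222, 136), (223, 112), (224, 67), (225, 30), (226, 23), (227, 23), (228, 23), (229, 22), (230, 26), (231, 50), (232, 98), (233, 135), (234, 147), (235, 147), (236, 143), (237, 132), (238, 124), (239, 121)]
top->side lug
```

Heights agree within ~1.5 px (calibration level). To be sure, I press on its top with closed fingers: home means contact at z = 0.099.

>>> play_rows(
  targets=[
    {"claw": 1,"linear": [0.7,0,0],"rotation": [0,0,-0.005]},
    {"claw": 1,"linear": [0.7,0,0],"rotation": [0,0,0]},
    {"claw": 1,"linear": [0.7,0,0],"rotation": [0,0,0]},
    {"claw": 1,"linear": [0.7,0,0],"rotation": [0,0,0]},
    {"claw": 1,"linear": [0.6,0,0],"rotation": [0,0,0]},
    {"claw": 1,"linear": [0,0,0],"rotation": [0,0,0]},
    {"claw": 1,"linear": [0,0,0],"rotation": [0,0,0]},
    {"claw": 1,"linear": [0,0,0],"rotation": [0,0,0]},
    {"claw": 1,"linear": [0,0,0],"rotation": [0,0,0]},
    {"claw": 1,"linear": [0,0,0],"rotation": [0,0,0]},
  ],
)

```text
time: 13.15
position: [0.5657, -0.0021, 0.1106]
tool_rot: [-0.085, 1.593, 0.083]
ft_force: [-0.3, -0.1, -0.5]
grip_width: 0.323
```

>>> play_rows(
  targets=[
    {"claw": 1,"linear": [0,0,0],"rotation": [0,0,0]},
    {"claw": 1,"linear": [0,0,0],"rotation": [0,0,0]},
    {"claw": 1,"linear": [0,0,0],"rotation": [0,0,0]},
    {"claw": 1,"linear": [0,0,0],"rotation": [0,0,0]},
    {"claw": 1,"linear": [0,0,0],"rotation": [0,0,0]},
  ],
)

```text
time: 13.57
position: [0.5678, -0.002, 0.1136]
tool_rot: [-0.086, 1.588, 0.082]
ft_force: [0.1, -1.3, -0.2]
grip_width: 0.018
```

```bash
python3 - <<'E'
from h import *
plan([.5745,0,.101],tgt(6.0))
E
```

```text
t 13.57 pos [ 0.5678 -0.002   0.1136] F [ 0.1 -1.3 -0.2] g 1.5 q [ 0.59  0.33 -0.74  1.75  0.24  1.17 -0.12]
x,y,z axes [[-0.019, -0.004, -1.0], [-0.106, 0.994, -0.002], [0.994, 0.106, -0.019]]
shift(units 25mm) [0.5  0.05 0.29] turn deg [ 0.08 -1.08  0.09] share [ 0.0009 -0.012   0.001 ]
after turn shift [0.5  0.05 0.28]
```

>>> play_rows(
  targets=[
    {"claw": 1,"linear": [0,0.05,0.28],"rotation": [0,-0.012,0]},
    {"claw": 1,"linear": [0.3,0,0],"rotation": [0,0,0]},
    {"claw": 1,"linear": [0.2,0,0],"rotation": [0,0,0]},
    {"claw": 1,"linear": [0.12,0,0],"rotation": [0,0,0]},
  ],
)

```text
time: 13.9
position: [0.577, 0.0004, 0.0993]
tool_rot: [-0.085, 1.563, 0.081]
ft_force: [-6.3, -0.2, 30.0]
grip_width: 0.005
```

>>> play_rows(
  targets=[
    {"claw": 1,"linear": [0.15,0,0],"rotation": [0,0,0]},
    {"claw": 1,"linear": [0.15,0,0],"rotation": [0,0,0]},
  ],
)

```text
time: 14.07
position: [0.5807, 0.0008, 0.1001]
tool_rot: [-0.088, 1.557, 0.079]
ft_force: [-7.3, 0.5, 26.1]
grip_width: 0.006
```

Contact at z≈0.099–0.100: fully home. Now lift and go to the cover.

>>> play_rows(
  targets=[
    {"claw": 0,"linear": [-0.4,0,0],"rotation": [0,0,0]},
    {"claw": 0,"linear": [-1,0,0],"rotation": [0,0,0]},
    {"claw": 0,"linear": [-1,0,0],"rotation": [0,0,0]},
    {"claw": 0,"linear": [-1,0,0],"rotation": [0,0,0]},
    {"claw": 0,"linear": [-1,0,0],"rotation": [0,0,0]},
    {"claw": 0,"linear": [0,0.9,0],"rotation": [0,0,0]},
    {"claw": 0,"linear": [0,0.9,0],"rotation": [0,0,0]},
    {"claw": 0,"linear": [0,0.9,0],"rotation": [0,0,0]},
    {"claw": 0,"linear": [0,0.9,0],"rotation": [0,0,0]},
    {"claw": 0,"linear": [0,0.9,0],"rotation": [0,0,0]},
  ],
)

```text
time: 14.9
position: [0.5688, 0.1091, 0.2132]
tool_rot: [-0.08, 1.558, 0.066]
ft_force: [-0.9, -0.8, 0.8]
grip_width: 0.679
```

>>> play_rows(
  targets=[
    {"claw": 0,"linear": [0,0,0],"rotation": [0.0785,0,0]},
    {"claw": 0,"linear": [0,0,0],"rotation": [0.0785,0,0]},
    {"claw": 0,"linear": [0,0,0],"rotation": [0.0785,0,0]},
    {"claw": 0,"linear": [0,0,0],"rotation": [0.0785,0,0]},
    {"claw": 0,"linear": [0,0,0],"rotation": [0.0785,0,0]},
    {"claw": 0,"linear": [0,0,0],"rotation": [0.0785,0,0]},
    {"claw": 0,"linear": [0,0,0],"rotation": [0.0785,0,0]},
    {"claw": 0,"linear": [0,0,0],"rotation": [0.0785,0,0]},
    {"claw": 0,"linear": [0,0,0],"rotation": [0.0785,0,0]},
    {"claw": 0,"linear": [0,0,0],"rotation": [0.0785,0,0]},
  ],
)

```text
time: 15.73
position: [0.5641, 0.1193, 0.2076]
tool_rot: [0.895, 1.373, -0.897]
ft_force: [-0.1, -0.5, 0.3]
grip_width: 0.999
```

```bash
python3 - <<'E'
from h import *
plan([.551,.160,.20],tgt(-84))
E
```

```text
t 15.73 pos [0.5641 0.1193 0.2076] F [-0.1 -0.5  0.3] g 87.0 q [ 0.32  0.23 -0.66  1.64  0.15  1.32 -1.52]
x,y,z axes [[0.004, -0.004, -1.0], [0.914, 0.405, 0.002], [0.405, -0.914, 0.005]]
shift(units 25mm) [ 0.3   0.18 -1.7 ] turn deg [17.91  0.28 -0.16] share [ 0.199   0.0031 -0.0018]
after turn shift [ 0.31 -0.35 -1.67]
```

>>> play_rows(
  targets=[
    {"claw": 0,"linear": [0,0,0],"rotation": [0.0663,0.001,0]},
    {"claw": 0,"linear": [0,0,0],"rotation": [0.0663,0.001,0]},
    {"claw": 0,"linear": [0,0,0],"rotation": [0.0663,0.001,0]},
    {"claw": 0,"linear": [0.15,-0.17,-0.83],"rotation": [0,0,0]},
    {"claw": 0,"linear": [0.15,-0.17,-0.83],"rotation": [0,0,0]},
    {"claw": 0,"linear": [0,0,0],"rotation": [0,0,0]},
    {"claw": 0,"linear": [0,0,0],"rotation": [0,0,0]},
  ],
)

```text
time: 16.32
position: [0.5508, 0.159, 0.1956]
tool_rot: [1.148, 1.247, -1.152]
ft_force: [-0.5, -0.7, 0.4]
grip_width: 0.996
```

```bash
python3 - <<'E'
from h import *
import json
plan([.551,.160,.082],tgt(-84))
st=get_state();w=get_image('wrist');cv2.imwrite('pics/w5.png',w)
json.dump({k:np.array(v).tolist() for k,v in st.items()},open('w5.json','w'))
cm=cam('wrist',st);print(proj(cm,[.551,.16,.111]))
E
```

```text
t 16.32 pos [0.5508 0.159  0.1956] F [-0.5 -0.7  0.4] g 86.6 q [ 0.24  0.23 -0.65  1.66  0.14  1.3  -1.93]
x,y,z axes [[-0.003, -0.001, -1.0], [0.997, 0.08, -0.003], [0.08, -0.997, 0.001]]
shift(units 25mm) [ 4.54  0.02 -0.04] turn deg [-1.42  0.04  0.16] share [-0.0158  0.0004  0.0017]
after turn shift [ 4.54  0.01 -0.04]
[280.23526955 216.8154569 ]
```

View pics/w5.png

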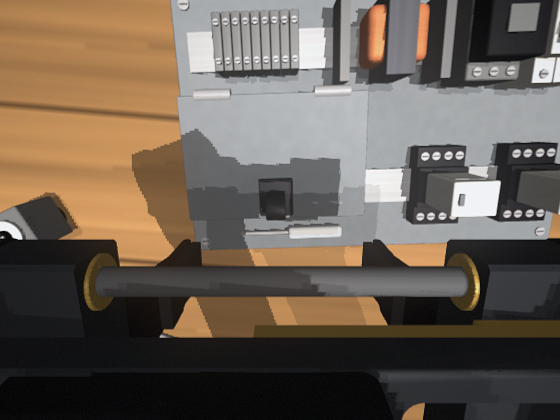

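The wrist view shows the lug at about (276,200), seen from behind, hinges at (212,94) and (333,90), tester at (295,232), the seated relay at (465,195). Measuring.

```bash
python3 - <<'E'
from h import *
import json
st=json.load(open('w5.json'));cm=cam('wrist',st);w=cv2.imread('pics/w5.png');g=cv2.cvtColor(w,cv2.COLOR_BGR2GRAY)
for nm,p in (('hingeL',(212,94)),('hingeR',(333,90)),('farL',(180,97)),('farR',(367,91)),('nearL',(185,221)),('nearR',(362,216))):
    print(nm,onz(cm,p,.073).round(4))
print('cols255-298 @rows190,205,212',[g[r,255:298].tolist() for r in (185,205,214)])
print('rows 172-226 @col276',g[172:226,270:282].mean(1).astype(int).tolist())
for L in ([.551,.160],[.553,.1615]):
  L=np.array(L);ex=np.array([.9945,.1045]);ey=np.array([-.1045,.9945])
  for dx in (-.01,.01):
    for z in (.075,.111): print(L,dx,z,[proj(cm,[*(L+dx*ex+s*.008*ey),z]).round(0).tolist() for s in (-1,1)])
E
```

```text
hingeL [0.6418 0.2242 0.073 ]
hingeR [0.6528 0.124  0.073 ]
farL [0.6374 0.2507 0.073 ]
farR [0.6543 0.0957 0.073 ]
nearL [0.5295 0.2464 0.073 ]
nearR [0.5469 0.0846 0.073 ]
cols255-298 @rows190,205,212 [[100, 102, 101, 87, 57, 69, 70, 70, 72, 72, 72, 73, 73, 73, 74, 74, 74, 75, 75, 75, 76, 77, 76, 77, 76, 78, 77, 78, 79, 77, 80, 78, 80, 79, 74, 74, 44, 58, 98, 101, 100, 100, 101], [78, 79, 79, 80, 68, 36, 37, 35, 37, 38, 37, 45, 47, 47, 48, 48, 46, 47, 47, 47, 46, 47, 46, 47, 47, 46, 46, 46, 47, 46, 54, 64, 64, 63, 49, 39, 40, 44, 72, 82, 81, 80, 80], [80, 78, 77, 87, 140, 84, 50, 52, 52, 52, 49, 43, 46, 47, 46, 47, 47, 46, 47, 46, 48, 46, 48, 49, 50, 51, 53, 52, 54, 55, 47, 54, 57, 63, 62, 50, 42, 50, 74, 81, 81, 80, 81]]
rows 172-226 @col276 [104, 103, 103, 103, 105, 96, 65, 43, 49, 59, 72, 76, 75, 75, 75, 74, 75, 70, 52, 38, 37, 37, 37, 37, 38, 40, 39, 40, 41, 41, 42, 43, 44, 46, 51, 54, 57, 60, 61, 60, 56, 51, 48, 45, 44, 42, 40, 44, 104, 153, 150, 148, 148, 147]
[0.551 0.16 ] -0.01 0.075 [[289.0, 216.0], [272.0, 217.0]]
[0.551 0.16 ] -0.01 0.111 [[291.0, 229.0], [271.0, 229.0]]
[0.551 0.16 ] 0.01 0.075 [[289.0, 195.0], [271.0, 195.0]]
[0.551 0.16 ] 0.01 0.111 [[290.0, 204.0], [270.0, 205.0]]
[0.553  0.1615] -0.01 0.075 [[288.0, 214.0], [270.0, 215.0]]
[0.553  0.1615] -0.01 0.111 [[289.0, 226.0], [269.0, 227.0]]
[0.553  0.1615] 0.01 0.075 [[287.0, 193.0], [270.0, 193.0]]
[0.553  0.1615] 0.01 0.111 [[288.0, 202.0], [268.0, 202.0]]
```

Cover measures 108 x ~160 mm, hinge mid (0.647, 0.174), lug ≈ (0.5555, 0.164), mutually consistent at 92 mm. Descend on the lug.

>>> play_rows(
  targets=[
    {"claw": 0,"linear": [0.4,0.1,-0.07],"rotation": [-0.013,0,0.001]},
    {"claw": 0,"linear": [0.7,0.09,-0.07],"rotation": [0,0,0]},
    {"claw": 0,"linear": [0.7,0,0],"rotation": [0,0,0]},
    {"claw": 0,"linear": [0.7,0,0],"rotation": [0,0,0]},
    {"claw": 0,"linear": [0.5,0,0],"rotation": [0,0,0]},
    {"claw": 0,"linear": [0.3,0,0],"rotation": [0,0,0]},
    {"claw": 0,"linear": [0,0,0],"rotation": [0,0,0]},
  ],
)

```text
time: 16.95
position: [0.5587, 0.1567, 0.1065]
tool_rot: [1.134, 1.252, -1.136]
ft_force: [0.8, 0.2, -0.1]
grip_width: 1.002
```

```bash
python3 - <<'E'
from h import *
plan([.5555,.164,.083],tgt(-84))
E
```

```text
t 16.95 pos [0.5587 0.1567 0.1065] F [ 0.8  0.2 -0.1] g 87.2 q [ 0.22  0.32 -0.63  1.75  0.21  1.14 -1.95]
x,y,z axes [[0.001, -0.002, -1.0], [0.995, 0.1, 0.001], [0.1, -0.995, 0.003]]
shift(units 25mm) [ 0.94 -0.1  -0.31] turn deg [-0.29  0.15 -0.04] share [-0.0032  0.0016 -0.0005]
after turn shift [ 0.94 -0.1  -0.3 ]
```

>>> play_rows(
  newtons=30,
  targets=[
    {"claw": 0,"linear": [0.3,-0.1,-0.3],"rotation": [-0.003,0.001,0]},
    {"claw": 0,"linear": [0.35,0,0],"rotation": [0,0,0]},
    {"claw": 0,"linear": [0.25,0,0],"rotation": [0,0,0]},
    {"claw": 0,"linear": [0,0,0],"rotation": [0,0,0]},
    {"claw": 0,"linear": [0,0,0],"rotation": [0,0,0]},
  ],
)

```text
time: 17.37
position: [0.5565, 0.1639, 0.0826]
tool_rot: [1.133, 1.254, -1.13]
ft_force: [0.2, 0.5, 0.3]
grip_width: 1.002
```

```bash
python3 - <<'E'
from h import *
plan([.5555,.164,.083],tgt(-84))
E
```

```text
t 17.37 pos [0.5565 0.1639 0.0826] F [0.2 0.5 0.3] g 87.2 q [ 0.2   0.35 -0.63  1.78  0.23  1.09 -1.97]
x,y,z axes [[0.003, -0.0, -1.0], [0.995, 0.104, 0.003], [0.104, -0.995, 0.001]]
shift(units 25mm) [-0.02 -0.04 -0.01] turn deg [-0.02  0.04 -0.15] share [-0.0002  0.0004 -0.0016]
after turn shift [-0.02 -0.04 -0.01]
```

>>> play_rows(
  newtons=30,
  targets=[
    {"claw": 1,"linear": [0,0,0],"rotation": [0,0,0]},
    {"claw": 1,"linear": [0,0,0],"rotation": [0,0,0]},
    {"claw": 1,"linear": [0,0,0],"rotation": [0,0,0]},
    {"claw": 1,"linear": [0,0,0],"rotation": [0,0,0]},
    {"claw": 1,"linear": [0,0,0],"rotation": [0,0,0]},
    {"claw": 1,"linear": [0,0,0],"rotation": [0,0,0]},
    {"claw": 1,"linear": [0,0,0],"rotation": [0,0,0]},
    {"claw": 1,"linear": [0,0,0],"rotation": [0,0,0]},
    {"claw": 1,"linear": [0,0,0],"rotation": [0,0,0]},
    {"claw": 1,"linear": [0,0,0],"rotation": [0,0,0]},
  ],
)

```text
time: 18.2
position: [0.5582, 0.1642, 0.085]
tool_rot: [1.135, 1.251, -1.127]
ft_force: [0.2, -0.1, 0.3]
grip_width: 0.327
```

>>> play_rows(
  targets=[
    {"claw": 1,"linear": [0,0,0],"rotation": [0,0,0]},
    {"claw": 1,"linear": [0,0,0],"rotation": [0,0,0]},
    {"claw": 1,"linear": [0,0,0],"rotation": [0,0,0]},
    {"claw": 1,"linear": [0,0,0],"rotation": [0,0,0]},
    {"claw": 1,"linear": [0,0,0],"rotation": [0,0,0]},
    {"claw": 1,"linear": [0,0,0],"rotation": [0,0,0]},
  ],
)

```text
time: 18.7
position: [0.5582, 0.1642, 0.0849]
tool_rot: [1.134, 1.252, -1.127]
ft_force: [-0.0, 0.1, 0.4]
grip_width: 0.182
```

```bash
cat >> h.py <<'E'
H=np.array([.647,.1736,.071]);EX=np.array([.9945,.1045,0]);EZ=np.array([0,0,1.])
def cov(th,pitch):
    """TCP+R for cover angle th (deg), tool pitched by pitch deg"""
    t=np.radians(th);p=np.radians(pitch)
    g=H+EX*(-.092*np.cos(t)+.030*np.sin(t))+EZ*(.092*np.sin(t)+.030*np.cos(t))
    x=EX*np.sin(p)-EZ*np.cos(p);z=np.array([.1045,-.9945,0]);Rt=np.c_[x,np.cross(z,x),z]
    return g+x*grip_point_offset,Rt
def now():
    st=get_state();x=R.from_rotvec(st['tool_rot']).as_matrix()[:,0];g=st['position']-x*grip_point_offset-H
    r=np.array([g@EX,g[2]]);print('rel hinge',r.round(4),'y',round(g@np.array([-.1045,.9945,0]),4),'rad',np.hypot(*r).round(4),'cover deg',np.degrees(np.arctan2(r[1],-r[0])-np.arctan2(.03,.092)).round(1),'pitch',np.degrees(np.arcsin(x@EX)).round(1))
E
python3 - <<'E'
from h import *
now();plan(*cov(10,10))
E
```

```text
rel hinge [-0.0894  0.0326] y -0.0001 rad 0.0952 cover deg 2.0 pitch 0.4
t 18.7 pos [0.5582 0.1642 0.0849] F [-0.   0.1  0.4] g 15.8 q [ 0.2   0.34 -0.63  1.77  0.23  1.09 -1.97]
x,y,z axes [[0.007, -0.0, -1.0], [0.994, 0.105, 0.007], [0.105, -0.994, 0.001]]
shift(units 25mm) [-0.52  0.29 -0.  ] turn deg [0.02 0.05 9.6 ] share [0.0003 0.0006 0.1067]
after turn shift [-0.47  0.37 -0.  ]
```

Lug gripped (15.8 mm). Open along the hinge arc, tool pitching with it.

>>> play_rows(
  targets=[
    {"claw": 1,"linear": [-0.31,0.06,0],"rotation": [0,0,0.0556]},
    {"claw": 1,"linear": [-0.31,0.06,0],"rotation": [0,0,0.0556]},
    {"claw": 1,"linear": [0,0,0],"rotation": [0,0,0]},
  ],
)

```text
time: 18.95
position: [0.5623, 0.1647, 0.097]
tool_rot: [1.225, 1.127, -0.99]
ft_force: [-3.0, -0.5, 2.6]
grip_width: 0.179
```

```bash
sed -i 's/-.092\*np.cos(t)+.030\*np.sin(t)/-.0894*np.cos(t)+.0326*np.sin(t)/; s/.092\*np.sin(t)+.030\*np.cos(t)/.0894*np.sin(t)+.0326*np.cos(t)/; s/np.arctan2(.03,.092)/np.arctan2(.0326,.0894)/' h.py
python3 - <<'E'
from h import *
now();plan(*cov(20,20))
E
```

```text
rel hinge [-0.0886  0.0444] y -0.0001 rad 0.0991 cover deg 6.6 pitch 10.8
t 18.95 pos [0.5623 0.1647 0.097 ] F [-3.  -0.5  2.6] g 15.6 q [ 0.24  0.2  -0.65  1.91  0.22  0.89 -1.98]
x,y,z axes [[0.185, 0.023, -0.982], [0.977, 0.103, 0.187], [0.105, -0.994, -0.003]]
shift(units 25mm) [-0.55  0.86 -0.  ] turn deg [-0.02 -0.17  9.24] share [-0.0002 -0.0019  0.1027]
after turn shift [-0.41  0.94 -0.  ]
```

```bash
python3 - <<'E'
from h import *
now();plan(*cov(25,18))
E
```

```text
rel hinge [-0.0886  0.0444] y -0.0001 rad 0.0991 cover deg 6.6 pitch 10.8
t 18.95 pos [0.5623 0.1647 0.097 ] F [-3.  -0.5  2.6] g 15.6 q [ 0.24  0.2  -0.65  1.91  0.22  0.89 -1.98]
x,y,z axes [[0.185, 0.023, -0.982], [0.977, 0.103, 0.187], [0.105, -0.994, -0.003]]
shift(units 25mm) [-0.75  1.11 -0.  ] turn deg [-0.02 -0.17  7.24] share [-0.0002 -0.0019  0.0805]
after turn shift [-0.6   1.19 -0.  ]
```

>>> play_rows(
  targets=[
    {"claw": 1,"linear": [-0.25,0.25,0],"rotation": [0,0,0.02]},
    {"claw": 1,"linear": [-0.22,0.28,0],"rotation": [0,0,0.02]},
    {"claw": 1,"linear": [-0.2,0.3,0],"rotation": [0,0,0.02]},
    {"claw": 1,"linear": [-0.15,0.3,0],"rotation": [0,0,0.02]},
    {"claw": 1,"linear": [0,0,0],"rotation": [0,0,0]},
  ],
)

```text
time: 19.37
position: [0.5761, 0.1662, 0.1172]
tool_rot: [1.271, 1.047, -0.905]
ft_force: [5.5, 0.5, -6.4]
grip_width: 0.179
```

```bash
python3 - <<'E'
from h import *
now();plan(*cov(43,28))
E
```

```text
rel hinge [-0.0768  0.0641] y 0.0001 rad 0.1001 cover deg 19.8 pitch 17.1
t 19.37 pos [0.5761 0.1662 0.1172] F [ 5.5  0.5 -6.4] g 15.6 q [ 0.25  0.13 -0.65  1.96  0.23  0.8  -1.99]
x,y,z axes [[0.293, 0.032, -0.956], [0.95, 0.101, 0.295], [0.106, -0.994, -0.001]]
shift(units 25mm) [-0.41  1.67  0.  ] turn deg [ 0.06 -0.07 10.85] share [ 0.0006 -0.0008  0.1206]
after turn shift [-0.09  1.72  0.  ]
```

>>> play_rows(
  targets=[
    {"claw": 1,"linear": [-0.1,0.35,0],"rotation": [0,0,0.02]},
    {"claw": 1,"linear": [-0.1,0.35,0],"rotation": [0,0,0.02]},
    {"claw": 1,"linear": [-0.1,0.35,0],"rotation": [0,0,0.02]},
    {"claw": 1,"linear": [-0.08,0.35,0],"rotation": [0,0,0.02]},
    {"claw": 1,"linear": [0,0,0],"rotation": [0,0,0]},
  ],
)

```text
time: 19.78
position: [0.5935, 0.1681, 0.1319]
tool_rot: [1.308, 0.97, -0.833]
ft_force: [4.4, 0.8, -7.9]
grip_width: 0.176
```

```bash
python3 - <<'E'
from h import *
now();plan(*cov(60,38))
E
```

```text
rel hinge [-0.0611  0.0782] y 0.0002 rad 0.0992 cover deg 32.0 pitch 22.8
t 19.78 pos [0.5935 0.1681 0.1319] F [ 4.4  0.8 -7.9] g 15.3 q [ 0.24  0.09 -0.65  1.99  0.26  0.71 -2.03]
x,y,z axes [[0.387, 0.036, -0.922], [0.916, 0.098, 0.388], [0.104, -0.995, 0.005]]
shift(units 25mm) [0.09 2.08 0.01] turn deg [ 0.12  0.28 15.15] share [0.0013 0.0031 0.1684]
after turn shift [0.63 1.98 0.  ]
```

>>> play_rows(
  targets=[
    {"claw": 1,"linear": [-0.02,0.38,0],"rotation": [0,0,0.028]},
    {"claw": 1,"linear": [0,0.38,0],"rotation": [0,0,0.028]},
    {"claw": 1,"linear": [0.02,0.38,0],"rotation": [0,0,0.028]},
    {"claw": 1,"linear": [0.05,0.35,0],"rotation": [0,0,0.028]},
    {"claw": 1,"linear": [0,0,0],"rotation": [0,0,0]},
  ],
)

```text
time: 20.2
position: [0.6262, 0.1716, 0.1495]
tool_rot: [1.37, 0.839, -0.701]
ft_force: [-2.1, -0.0, -2.0]
grip_width: 0.181
```

```bash
python3 - <<'E'
from h import *
now();plan(*cov(60,38))
E
```

```text
rel hinge [-0.031   0.0942] y 0.0003 rad 0.0992 cover deg 51.7 pitch 32.9
t 20.2 pos [0.6262 0.1716 0.1495] F [-2.1 -0.  -2. ] g 15.7 q [ 0.23  0.05 -0.64  2.06  0.4   0.53 -2.16]
x,y,z axes [[0.541, 0.048, -0.84], [0.835, 0.089, 0.543], [0.101, -0.995, 0.008]]
shift(units 25mm) [0.33 0.55 0.  ] turn deg [0.11 0.48 5.13] share [0.0012 0.0053 0.057 ]
after turn shift [0.38 0.51 0.01]
```

```bash
python3 - <<'E'
from h import *
s=get_image('side');cv2.imwrite('pics/side6.png',s);t=get_image('top');cv2.imwrite('pics/top6.png',t)
a=cv2.resize(s[170:330,130:290],(480,480),interpolation=cv2.INTER_CUBIC)
b=cv2.resize(t[90:230,155:255],(300,420),interpolation=cv2.INTER_CUBIC)
o=np.zeros((480,790,3),np.uint8);o[:,:480]=a;o[:420,485:785]=b;cv2.imwrite('pics/c6.png',o)
q=cam('side');ct=cam('top');EY=np.array([-.1045,.9945,0])
for th in (40,45,50,55,60,65):
    r=np.radians(th);out=[]
    for y in (.08,-.08):
        P=H+EY*y+EX*(-.104*np.cos(r))+EZ*(.104*np.sin(r));out+=[((proj(q,P)-[130,170])*3).round(0).tolist(),((proj(ct,P)-[155,90])*3+[485,0]).round(0).tolist()]
    print(th,out)
print('hinge ends',[((proj(q,H+EY*y)-[130,170])*3).round(0).tolist() for y in (.08,-.08)])
E
```

```text
40 [[247.0, 323.0], [502.0, 254.0], [298.0, 141.0], [718.0, 233.0]]
45 [[236.0, 315.0], [499.0, 244.0], [289.0, 134.0], [717.0, 223.0]]
50 [[224.0, 308.0], [497.0, 233.0], [279.0, 127.0], [715.0, 212.0]]
55 [[212.0, 302.0], [494.0, 221.0], [268.0, 121.0], [714.0, 200.0]]
60 [[198.0, 296.0], [492.0, 209.0], [257.0, 115.0], [712.0, 188.0]]
65 [[184.0, 291.0], [489.0, 197.0], [245.0, 110.0], [710.0, 175.0]]
hinge ends [[142.0, 373.0], [203.0, 195.0]]
```

View pics/c6.png

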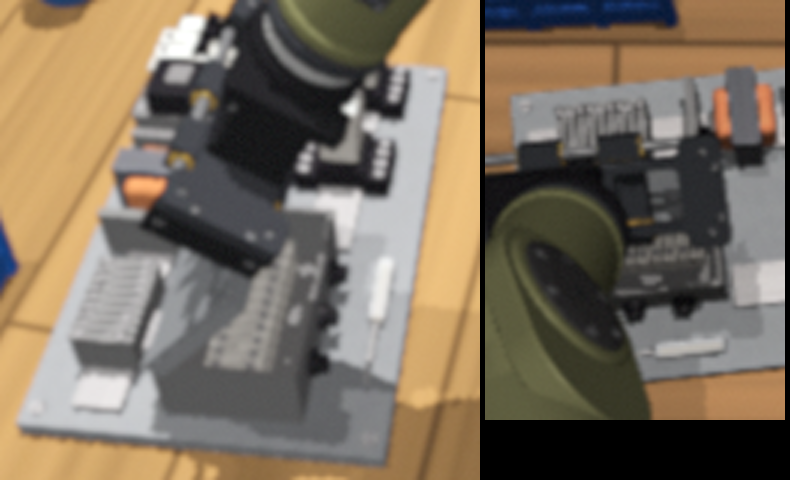

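The side crop shows the cover up with terminals visible beneath; a closer crop of the cover's +y edge is needed for the angle.

```bash
python3 - <<'E'
from h import *
s=cv2.imread('pics/side6.png')
c=s[232:310,170:248];c=np.clip((c.astype(float)-20)*1.5,0,255).astype(np.uint8)
cv2.imwrite('pics/c7.png',cv2.resize(c,(585,585),interpolation=cv2.INTER_CUBIC))
q=cam('side');EY=np.array([-.1045,.9945,0])
for th in (40,46,52,58,64):
    r=np.radians(th);print(th,[((proj(q,H+EY*.08+EX*(-d*np.cos(r))+EZ*(d*np.sin(r)))-[170,232])*7.5).round(0).tolist() for d in (0,.05,.104)])
E
```

```text
40 [[55.0, 467.0], [177.0, 409.0], [318.0, 342.0]]
46 [[55.0, 467.0], [161.0, 399.0], [285.0, 320.0]]
52 [[55.0, 467.0], [144.0, 390.0], [248.0, 300.0]]
58 [[55.0, 467.0], [126.0, 381.0], [209.0, 281.0]]
64 [[55.0, 467.0], [106.0, 374.0], [168.0, 264.0]]
```

View pics/c7.png

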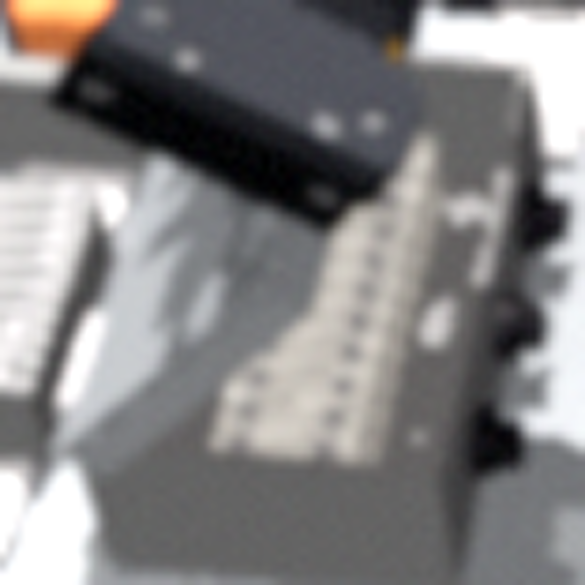

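I note my pitch direction was opposite to the lug's lean (harmless, the lug pivots in the pads), so no more pitching. In the crop, the cover's +y edge runs from about (75,458) to a near corner ≈(310,312). I turn edge pixels into angles by intersecting rays with the cover's +y end plane.

```bash
python3 - <<'E'
from h import *
s=cv2.imread('pics/side6.png');q=cam('side');EY=np.array([-.1045,.9945,0]);g=cv2.cvtColor(s,cv2.COLOR_BGR2GRAY)
def onend(cm,uv,y):
    o,d=ray(cm,uv);t=(y-(o-H)@EY)/(d@EY);P=o+d*t-H;return np.array([P@EX,P[2]])
s0=cv2.imread('pics/side0.png')
for p in ((75,458),(100,455),(200,388),(300,320),(312,312),(325,305)):
    uv=np.array(p)/7.5+[170,232]-.5;r=onend(q,uv,.08);print(p,r.round(4),'ang',np.degrees(np.arctan2(r[1],-r[0])).round(1),np.hypot(*r).round(3))
for c in range(182,214,4): print('col',c,'7.5x',(c-170)*7.5,'rows258-300',g[258:300,c].tolist())
E
```

```text
(75, 458) [-0.0058  0.0068] ang 49.5 0.009
(100, 455) [-0.013   0.0093] ang 35.5 0.016
(200, 388) [-0.0452  0.044 ] ang 44.2 0.063
(300, 320) [-0.0754  0.0768] ang 45.5 0.108
(312, 312) [-0.0789  0.0806] ang 45.6 0.113
(325, 305) [-0.0826  0.0839] ang 45.5 0.118
col 182 7.5x 90.0 rows258-300 [167, 153, 134, 118, 104, 91, 81, 73, 70, 69, 70, 70, 74, 82, 105, 148, 182, 195, 200, 194, 188, 183, 175, 165, 162, 158, 157, 157, 155, 146, 131, 116, 110, 105, 103, 102, 100, 100, 102, 110, 122, 137]
col 186 7.5x 120.0 rows258-300 [184, 187, 177, 165, 162, 161, 159, 154, 149, 150, 153, 155, 155, 157, 156, 155, 155, 155, 155, 156, 156, 156, 156, 156, 156, 153, 143, 126, 109, 102, 103, 103, 104, 104, 102, 97, 93, 88, 86, 86, 87, 86]
col 190 7.5x 150.0 rows258-300 [152, 156, 156, 154, 146, 135, 128, 128, 139, 151, 154, 155, 153, 152, 149, 146, 142, 138, 146, 152, 153, 151, 145, 135, 118, 103, 101, 104, 104, 104, 102, 102, 97, 91, 86, 86, 87, 87, 86, 86, 87, 86]
col 194 7.5x 180.0 rows258-300 [135, 125, 114, 107, 109, 115, 125, 125, 118, 112, 108, 107, 106, 107, 108, 112, 118, 120, 116, 112, 103, 1
[... 280 characters left out ...]
3, 119, 98, 88, 86, 86, 88, 87, 87, 88]
col 202 7.5x 240.0 rows258-300 [63, 80, 88, 91, 92, 93, 94, 97, 92, 89, 86, 88, 92, 94, 96, 99, 101, 102, 101, 102, 103, 106, 116, 126, 137, 148, 153, 142, 127, 128, 138, 137, 126, 112, 99, 87, 87, 87, 85, 86, 87, 87]
col 206 7.5x 270.0 rows258-300 [34, 58, 84, 98, 99, 95, 93, 94, 97, 98, 96, 95, 96, 97, 98, 102, 102, 102, 108, 115, 126, 142, 154, 149, 144, 147, 148, 147, 150, 152, 157, 160, 156, 146, 126, 101, 88, 87, 86, 86, 87, 87]
col 210 7.5x 300.0 rows258-300 [30, 29, 36, 61, 82, 94, 96, 97, 97, 94, 97, 96, 96, 98, 101, 110, 127, 147, 156, 155, 154, 153, 152, 148, 149, 152, 157, 161, 159, 156, 154, 153, 149, 144, 131, 105, 88, 86, 86, 86, 86, 87]
```

```bash
cat >> h.py <<'E'
EY=np.array([-.1045,.9945,0])
def onend(cm,uv,y):
    o,d=ray(cm,uv);t=(y-(o-H)@EY)/(d@EY);P=o+d*t-H;return np.array([P@EX,P[2]])
E
python3 - <<'E'
from h import *
q=cam('side')
for nm,L in (('low',[(186,293.5),(190,290),(194,287.5),(198,284.5),(202,279.5),(206,276),(210,273.5)]),('up',[(186,285),(190,282),(194,278.5),(198,276)])):
    P=np.array([onend(q,p,.08) for p in L]);k=np.polyfit(P[:,0],P[:,1],1);print(nm,'slope deg',np.degrees(np.arctan(k[0])).round(1),'z at x=0',k[1].round(4),P[[0,-1]].round(4).tolist())
E
```

```text
low slope deg -52.3 z at x=0 -0.0196 [[-0.0188, 0.0056], [-0.0766, 0.079]]
up slope deg -49.4 z at x=0 0.0074 [[-0.0238, 0.035], [-0.0523, 0.0679]]
```

>>> play_rows(
  targets=[
    {"claw": 1,"linear": [0.06,0.25,0],"rotation": [0,0,0]},
    {"claw": 1,"linear": [0.08,0.25,0],"rotation": [0,0,0]},
    {"claw": 1,"linear": [0.08,0.2,0],"rotation": [0,0,0]},
    {"claw": 1,"linear": [0,0,0],"rotation": [0,0,0]},
    {"claw": 1,"linear": [0,0,0],"rotation": [0,0,0]},
  ],
)

```text
time: 20.72
position: [0.645, 0.1736, 0.1542]
tool_rot: [1.37, 0.844, -0.707]
ft_force: [-3.3, -0.6, 0.5]
grip_width: 0.183
```

```bash
python3 - <<'E'
from h import *
import json
now();plan(*cov(60,33))
st=get_state();w=get_image('wrist');s=get_image('side');cv2.imwrite('pics/w8.png',w);cv2.imwrite('pics/side8.png',s)
json.dump({k:np.array(v).tolist() for k,v in st.items()},open('w8.json','w'))
cm=cam('wrist',st)
for th in (45,55,65):
    r=np.radians(th);print(th,[proj(cm,H+EY*y+EX*(-d*np.cos(r))+EZ*(d*np.sin(r))).round(0).tolist() for y in (.08,-.08) for d in (0,.1)])
o=np.zeros((420,800,3),np.uint8);o[:,:375]=cv2.resize(w,(375,281))[:420,:] if 0 else 0
a=cv2.resize(w,(490,368));b=cv2.resize(np.clip((s[232:310,170:230].astype(float)-20)*1.5,0,255).astype(np.uint8),(300,390),interpolation=cv2.INTER_CUBIC)
o[:368,:490]=a;o[:390,495:795]=b;cv2.imwrite('pics/c8.png',o)
E
```

```text
rel hinge [-0.0121  0.0989] y 0.0004 rad 0.0997 cover deg 63.0 pitch 32.5
t 20.72 pos [0.645  0.1736 0.1542] F [-3.3 -0.6  0.5] g 15.9 q [ 0.22  0.09 -0.63  2.01  0.42  0.55 -2.16]
x,y,z axes [[0.535, 0.048, -0.844], [0.839, 0.088, 0.537], [0.1, -0.995, 0.007]]
shift(units 25mm) [ 0.08 -0.25  0.01] turn deg [-0.02  0.46  0.54] share [-0.0002  0.0051  0.006 ]
after turn shift [ 0.08 -0.25  0.01]
45 [[179.0, 274.0], [125.0, 399.0], [382.0, 273.0], [438.0, 396.0]]
55 [[179.0, 274.0], [119.0, 373.0], [382.0, 273.0], [445.0, 371.0]]
65 [[179.0, 274.0], [115.0, 342.0], [382.0, 273.0], [449.0, 339.0]]
```

View pics/c8.png

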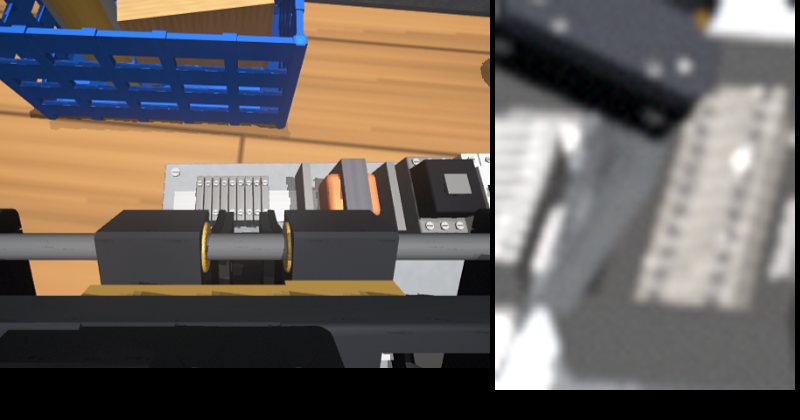

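The side crop shows the cover now steep, terminals fully in view; the wrist view sees only the gripper and the board's far side. Measuring the edge numerically.

```bash
python3 - <<'E'
from h import *
q=cam('side')
for f in ('side6','side8'):
    g=cv2.cvtColor(cv2.imread(f'pics/{f}.png'),cv2.COLOR_BGR2GRAY).astype(int);print(f)
    for v in range(260,300,4): print(v,'cols176-216',g[v,176:216].tolist())
E
```

```text
side6
260 cols176-216 [175, 185, 187, 179, 171, 156, 134, 156, 198, 201, 177, 159, 159, 158, 156, 151, 142, 128, 114, 108, 107, 106, 104, 102, 97, 92, 88, 90, 95, 94, 84, 69, 57, 48, 36, 30, 29, 31, 37, 59]
264 cols176-216 [182, 185, 183, 173, 152, 115, 81, 77, 106, 140, 159, 162, 156, 144, 128, 118, 121, 126, 125, 117, 109, 108, 107, 103, 96, 93, 94, 99, 97, 92, 93, 94, 95, 95, 96, 96, 94, 108, 133, 152]
268 cols176-216 [175, 177, 169, 142, 100, 75, 70, 80, 110, 139, 153, 155, 153, 154, 154, 151, 135, 118, 108, 107, 109, 113, 117, 111, 96, 91, 86, 86, 89, 92, 96, 93, 96, 97, 97, 99, 113, 139, 154, 158]
272 cols176-216 [169, 150, 115, 81, 71, 81, 105, 131, 148, 155, 156, 156, 157, 155, 149, 132, 115, 108, 108, 120, 136, 143, 136, 115, 98, 97, 96, 96, 98, 98, 98, 100, 99, 98, 101, 118, 141, 155, 157, 154]
276 cols176-216 [142, 99, 73, 94, 151, 191, 200, 182, 163, 156, 155, 157, 155, 152, 146, 140, 128, 116, 116, 126, 125, 116, 106, 101, 99, 101, 101, 101, 103, 103, 108, 120, 136, 148, 156, 157, 155, 152, 149, 145]
280 cols176-216 [89, 76, 117, 171, 198, 195, 175, 160, 155, 156, 156, 1
[... 2272 characters left out ...]
1, 83, 84, 86, 86, 86, 90, 117, 148, 159, 153, 146, 145, 145, 148, 149, 150, 153, 157, 158, 156, 152, 142, 134]
288 cols176-216 [80, 101, 118, 118, 110, 103, 103, 103, 105, 103, 103, 99, 88, 75, 70, 78, 84, 85, 86, 85, 86, 90, 110, 135, 147, 142, 137, 139, 148, 156, 156, 157, 158, 157, 155, 151, 143, 132, 126, 134]
292 cols176-216 [98, 110, 117, 115, 109, 104, 104, 104, 103, 99, 94, 88, 86, 86, 85, 86, 87, 87, 87, 85, 87, 92, 100, 104, 99, 95, 99, 108, 117, 123, 126, 127, 130, 132, 132, 123, 109, 108, 119, 136]
296 cols176-216 [164, 190, 199, 197, 177, 138, 101, 87, 86, 87, 87, 87, 86, 85, 87, 87, 85, 87, 87, 87, 86, 88, 88, 86, 87, 85, 85, 85, 86, 87, 87, 86, 86, 87, 87, 86, 86, 88, 86, 87]
```

```bash
python3 - <<'E'
from h import *
q=cam('side')
for nm,L in (('6low',[(187.5,292),(193.5,288),(197,284),(202,279.5),(206,276),(210,273.5)]),('8low',[(186.3,292),(187.8,288),(190.3,284),(193.5,280),(196.5,276),(199.5,272),(201.5,268)]),('8lit',[(183,280),(182.3,284),(183,276)])):
    P=np.array([onend(q,p,.081) for p in L]);k=np.polyfit(P[:,0],P[:,1],1)
    print(nm,'slope deg',-np.degrees(np.arctan(k[0])).round(1),'z at x=0',k[1].round(4),'resid',(P[:,1]-np.polyval(k,P[:,0])).round(3).tolist(),P[[0,-1]].round(4).tolist())
# predicted for hinge line and compartment corner
print([proj(q,H+EY*y).round(1).tolist() for y in(.08,-.08)])
s0=cv2.cvtColor(cv2.imread('pics/side0.png'),cv2.COLOR_BGR2GRAY)
for nm,d,y,z in(('nearL',-.106,.08,.004),('farL',.002,.08,.004)): print(nm,proj(q,H+EX*d+EY*y+EZ*z).round(1))
E
```

```text
6low slope deg 52.3 z at x=0 -0.0182 resid [0.001, -0.002, 0.0, 0.001, 0.001, -0.001] [[-0.0233, 0.0129], [-0.077, 0.0804]]
8low slope deg 61.8 z at x=0 -0.0237 resid [-0.003, 0.002, 0.002, 0.0, -0.001, -0.002, 0.001] [[-0.0209, 0.0125], [-0.0631, 0.0949]]
8lit slope deg 77.0 z at x=0 -0.0371 resid [-0.002, 0.001, 0.001] [[-0.0211, 0.0521], [-0.0234, 0.065]]
[[177.3, 294.3], [197.6, 235.1]]
nearL [229.4 298. ]
farL [175.9 293. ]
```

Edge slope gives 52.3° earlier and 61.8° now; kinematics say 51.7° and 63.0°, so they agree. A slight nudge back to 60–61°, then a stillness check.

>>> play_rows(
  targets=[
    {"claw": 1,"linear": [0,-0.1,0],"rotation": [0,0,0]},
    {"claw": 1,"linear": [0,0,0],"rotation": [0,0,0]},
    {"claw": 1,"linear": [0,0,0],"rotation": [0,0,0]},
    {"claw": 1,"linear": [0,0,0],"rotation": [0,0,0]},
    {"claw": 1,"linear": [0,0,0],"rotation": [0,0,0]},
  ],
)

```text
time: 21.23
position: [0.6432, 0.1735, 0.1539]
tool_rot: [1.37, 0.842, -0.705]
ft_force: [-2.7, 0.6, -0.3]
grip_width: 0.176
```

```bash
python3 - <<'E'
from h import *
now();a=get_state();s=get_image('side');t=get_image('top');q=cam('side')
for _ in range(6): get_image('side')
now();b=get_state();print(a['time'],b['time'],b['ft_force'].round(1),b['grip_width']*87)
g=cv2.cvtColor(s,cv2.COLOR_BGR2GRAY).astype(int)
L=[]
for v in range(268,292,2):
    r=cv2.GaussianBlur(g[v:v+1].astype(np.float32),(3,1),0)[0]
    c=[c for c in range(183,206) if r[c]>=94.5>r[c+1] and r[c-3]>96]
    if c: L.append((c[-1]+.5,v))
P=np.array([onend(q,p,.081) for p in L]);k=np.polyfit(P[:,0],P[:,1],1);print('slope',-np.degrees(np.arctan(k[0])).round(1),len(L))
c0=cv2.imread('pics/side0.png')
d=cv2.absdiff(c0,s).max(2)
for nm,(x0,y0,x1,y1) in dict(timer=(195,375,245,418),meter=(230,130,275,175),reds=(278,112,330,172),tape=(332,170,364,195),screwdriver=(314,203,336,270),spanner=(285,315,345,408),tester=(249,255,264,292)).items(): print(nm,'changed px',int((d[y0:y1,x0:x1]>60).sum()))
cv2.imwrite('pics/side9.png',s)
E
```

```text
rel hinge [-0.0139  0.0987] y 0.0004 rad 0.0997 cover deg 62.0 pitch 32.6
rel hinge [-0.0138  0.0987] y 0.0004 rad 0.0997 cover deg 62.0 pitch 32.6
21.2333 21.6333 [-2.9 -0.9 -0.7] 15.89415753760144
slope 59.7 11
timer changed px 0
meter changed px 1272
reds changed px 1169
tape changed px 0
screwdriver changed px 0
spanner changed px 76
tester changed px 0
```

Multimeter/reds pixels changed in the side view (arm may occlude); verify in the top view.

```bash
python3 - <<'E'
from h import *
t0=cv2.imread('pics/top0.png');t=get_image('top')
def cen(im,lo,hi,roi):
    x0,y0,x1,y1=roi;h=cv2.cvtColor(im,cv2.COLOR_BGR2HSV)[y0:y1,x0:x1];m=cv2.inRange(h,lo,hi);M=cv2.moments(m,True);return (round(M['m10']/max(M['m00'],1)+x0,1),round(M['m01']/max(M['m00'],1)+y0,1),int(M['m00']))
for nm,lo,hi,roi in (('meter yellow',(22,120,90),(38,255,255),(345,130,435,185)),('meter green',(45,80,50),(85,255,255),(345,130,435,185)),('red0',(0,150,90),(8,255,255),(388,182,420,212)),('red1',(0,150,90),(8,255,255),(378,214,410,246)),('red2',(0,150,90),(8,255,255),(444,206,478,238))):
    print(nm,cen(t0,lo,hi,roi),cen(t,lo,hi,roi))
E
```

```text
meter yellow (386.0, 160.1, 452) (386.5, 160.4, 475)
meter green (371.1, 154.3, 432) (371.1, 154.2, 432)
red0 (406.2, 194.7, 207) (406.2, 194.8, 205)
red1 (395.1, 229.0, 212) (395.0, 229.0, 217)
red2 (464.2, 221.1, 209) (464.1, 221.1, 212)
```

Everything else is unmoved, and the cover is steady at about 60–62°. Handing in.

```bash
python3 -c "
from h import *
now();print(close_job())"
```

```text
rel hinge [-0.0138  0.0987] y 0.0004 rad 0.0996 cover deg 62.0 pitch 32.6
the job is handed in; nothing more can be done
None
```

The spare relay is plugged fully home in the empty base and released, and the arm is holding the wiring cover open at about 60 degrees by its lug. I handed the job in at about 22 s of the 61 s allowed.

- **Relay:** it stopped at the expected height (fingertips at 0.054 m, expected 0.0546 m). A press on its top afterwards met it at 0.099–0.100 m, where fully home is 0.099 m. The highest force I read was about 36 N on the push and 30 N on the press.
- **Cover:** the last checks gave 62.0° from the arm's position and 59.7° from the cover's edge in the side camera. It stayed still over 0.4 s with the lug gripped at about 16 mm and 3 N at the wrist. Nothing else is propping it.
- **Other items:** the timer, tape roll, screwdriver and tester showed no change in the side view. There the multimeter, red look-alikes and, slightly, the spanner did show changed pixels. I put that down to the arm blocking the view, since the top view has the multimeter and reds in place. I did not recheck the spanner from the top.

**Weak points:**
- I tilted the gripper the wrong way while opening the cover, so the lug pivoted and slid a few millimetres in the pads.
- The cover edge in the side view lay about 11 mm off my hinge line, so I used its slope for the angle rather than its position.
- Side-camera heights of the relay were 1–2 pixels off. I took this as calibration error, because the press on the relay's top agreed.

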